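Fetch the check weight from behind the sample jars for the balance check

TASK

We need to check the bench balance: first clear all three sample jars off the storage board onto the dark grey mat, then fetch the brass check weight from behind them and set it in the middle of the balance pan, inside the black ring. With the weight left on the pan, put each jar back, centred on the disc of its lid's colour. Set everything down gently rather than letting it drop, keep the jars upright and leave the glass beaker alone.

Things in the scene. Friction and masses are not known exactly. Their poses are not given: they have to be found in the camera images.
- jar_orange: Loose closed sample jar, clear body with breadsticks inside and a flat bright orange lid. Rigid upright cylinder 52 mm in diameter over its whole height, 95 mm high (lid: top 18 mm), 0.11 to 0.23 kg. Origin: centre of the underside; z up; yaw means nothing. At the start it stands centred within 3 mm on the orange disc.
- jar_brown: Loose closed sample jar, clear body with breadsticks inside and a flat dark chocolate-brown lid. Rigid upright cylinder 52 mm in diameter over its whole height, 95 mm high (lid: top 18 mm), 0.11 to 0.23 kg. Origin: centre of the underside; z up; yaw means nothing. At the start it stands centred within 3 mm on the brown disc.
- jar_blue: Loose closed sample jar, clear body with breadsticks inside and a flat blue lid. Rigid upright cylinder 52 mm in diameter over its whole height, 95 mm high (lid: top 18 mm), 0.11 to 0.23 kg. Origin: centre of the underside; z up; yaw means nothing. At the start it stands centred within 3 mm on the blue disc.
- weight: Loose brass check weight, upright cylinder 44 mm in diameter, 40 mm high, 0.5 kg. Origin: centre of the underside; z up; yaw means nothing. It stands at the back of the storage board (board top 4 mm above the bench); at the start the jars stand 11 to 18 mm from its side in front, left and right, too close for fingers, and a fixed upstand 40 mm high stands about 25 mm behind it.
- disc_orange: Fixed flat bright orange disc, 74 mm in diameter, 3 mm thick, home of the orange-lidded jar. Origin: centre of its underside; its top is 7 mm above the bench. It lies on the grey storage board (180 by 215 mm, 4 mm thick). Axes: x level, from the board's front edge to its back upstand; y level, to the board's left. The discs lie in front, left and right of the weight, in any order.
- disc_brown: Fixed flat dark chocolate-brown disc, 74 mm in diameter, 3 mm thick, home of the brown-lidded jar. Origin: centre of its underside; its top is 7 mm above the bench. It lies on the grey storage board (180 by 215 mm, 4 mm thick). Axes: x level, from the board's front edge to its back upstand; y level, to the board's left. The discs lie in front, left and right of the weight, in any order.
- disc_blue: Fixed flat blue disc, 74 mm in diameter, 3 mm thick, home of the blue-lidded jar. Origin: centre of its underside; its top is 7 mm above the bench. It lies on the grey storage board (180 by 215 mm, 4 mm thick). Axes: x level, from the board's front edge to its back upstand; y level, to the board's left. The discs lie in front, left and right of the weight, in any order.
- mat: Fixed dark grey rubber mat lying on the bench, 120 mm (its x) by 260 mm (its y), 3 mm thick, free of objects at the start; room for the three jars side by side along y. Origin: centre of its underside.
- balance: Fixed white bench balance with a round steel pan that does not move. Origin: on the bench under the pan's centre; the pan's top is 46 mm above it, 124 mm in diameter, with a black ring of 62 mm outer (58 inner) diameter round its centre. The housing, 34 mm high, reaches 130 mm along -x (display), 90 mm along +x, 85 mm to either side in y.
- beaker: Loose empty glass beaker, 68 mm in diameter at the rim, 85 mm high, standing on the bench near the work; not to be disturbed. Origin: centre of its underside. (A steel can 60 mm across, 75 mm high and an aluminium probe 36 mm across, 70 mm high also stand about.)

How it is judged:
By the outcome, as a careful person would: the job done as asked, in the order asked, and still so for the second after the job is handed in, with the robot touching nothing.
It also fails if it takes over 131 s, if anything falls off the work surface, if the arm or the gripper's body presses on something with over 40 N, if the wrist force passes 120 N, or if a joint passes its speed limit or range.

ROBOT

A 6-joint arm with a two-finger parallel gripper is mounted at the origin on the work surface. World frame = base frame: x ahead of the robot, y to its left, z up, the work surface at z = 0. Lengths are in m, angles in rad, forces in N, time in s.
With the tool pointing down it reaches from about 0.3 to 0.875 m from the base axis. Payload 6.4 kg.
Tool frame: the origin (TCP) lies at the very end of the fingers, on their centre line; the grasp point (between the pads) lies 19 mm behind it; z points along the fingers, y is the line along which they close (so a half turn about z gives the same grasp; the last joint's range is limited). The gripper opens to 88 mm and grips with 3 to 60 N. Pads are 18 mm wide; open, the fingers measure 123 mm over their backs; the gripper's body (75 mm by 187 mm) begins 45 mm behind the grasp point.
Start: joints at [0.971, 0.181, 1.607, -0, 1.354, -0.206], TCP at [0.221, 0.531, 0.239] pointing down, gripper open.
Joint ranges: [-2.99, 2.99], [-0.89, 2.07], [0.3, 2.58], [-1.14, 4.28], [0, 2.63], [-3.12, 3.12]. Speed limits (rad/s): [2.57, 2.57, 3.01, 3.14, 3.14, 3.14].

INTERFACE

Orientations are given as a unit quaternion [x, y, z, w].
In Python, from workcell import env, cams, order gives the robot as it stands.
- The arm moves only by the shell command python3 -m pendant 'ROWS'. ROWS is JSON, a list of rows, each an object with "jaw": the finger opening in mm, from 0 to 88.1; "travel": the shift along the tool's x, y, z as a fraction of full scale, a list of three; "rotation": the turn, a rotation vector about the tool's x, y, z as a fraction of full scale, a list of three. In form: [{"jaw": jaw, "travel": [dx, dy, dz], "rotation": [wx, wy, wz]}, ...]. A call has 1 to 8 rows; each row shifts and turns the commanded pose from where the row before left it, along the tool's axes as they then stand; what a row does not reach is not made up. Full scale, the value 1, is 40 mm for a shift and 0.12 rad for a turn. A row lasts 1/12 s, in which the tool goes at most 41.7 mm and 7.16 degrees, less where a joint would pass 70% of its speed; a pose out of reach is approached as far as the arm can. A call with a number of a shift or a turn outside -1 to 1 is refused whole. A call with a gripper value outside its range is refused whole. The fingers move at their own pace and stop on an object; the grip force is fixed at half the most. Time passes only in rows, so rows that do not move let the fingers close. It gives the time, the measured TCP pose, the force, the opening and the grip force at its end, in the units of the state.
- env.get_state(): the state, without advancing time (a new reading comes with each control period).
- cams.get_image(name): name is "scene" or "top" or "wrist"; returns the picture (400x640x3 uint8, red, green, blue); there is no depth.
- cams.camera_info(name): a dict with "mtx" (3x3 intrinsics, pixels), "dist_coeffs" ([k1, k2, p1, p2, k3] as OpenCV has them; the pictures are not rectified), "world_from_camera" (4x4, takes a point from camera to world coordinates); the wrist camera has in their place "tool_from_camera" (4x4, takes a point from camera to tool coordinates, whose origin is the TCP and whose axes are the flange's). Camera axes: x right, y up, looking along -z (the intrinsics and any distortion apply to the point x, -y, -z); pixel columns grow to the right and rows downward; lengths in m; the calibration is good to about 2 mm. A picture is of the moment at which its call begins: read the wrist's pose just before it. camera_info takes no time and is no camera call.
- order.close_job(): hands the job in; it is judged then, once.
The state is a dict: "t": time; "joint_positions": joint angles; "dq": joint speeds; "effort": joint torques, N m; "tool_pos": TCP position; "tcp_rot": TCP orientation; "contact_force": force on the tool from outside, world axes, zero at the start; "moment": the same for the moment, N m; "width": finger opening in m; "gripper_force": force on a finger pad.
Only numpy, scipy, OpenCV 4.12 (cv2) and the standard library are available. Lean on these libraries where they do the work, as an engineer would, in place of code of your own. Each camera call takes 0.05 s, during which the arm holds its last target. There are 200 camera calls.

## Working session

There is one attempt and no reset: what is moved stays moved. The work goes in short steps, Python scripts to look and compute and a shell command to move; the robot and the scene stay as the last step left them, time stands still between calls to the robot, and variables do not carry over. Pictures are saved under pics/ and viewed, at most 14 in all, crops included, and the job is handed in when it is done.

```bash
ls; mkdir -p pics; python3 - <<'E'
from workcell import env,cams,order
import cv2
s=env.get_state(); print(s)
for n in("scene","top"):
    cv2.imwrite(f"pics/{n}0.png",cams.get_image(n)[:,:,::-1]); print(cams.camera_info(n))
print(cams.camera_info("wrist"))
E
```

```text
pics
{'t': 0.0, 'joint_positions': array([ 9.70701263e-01,  1.81536894e-01,  1.60799149e+00, -6.49338427e-06,
        1.35379744e+00, -2.06318504e-01]), 'dq': array([ 0.0014756 ,  0.00056851, -0.0002015 , -0.00142272,  0.00172793,
        0.00050535]), 'effort': array([ 7.73860438e-05, -4.33854997e+01, -3.41855514e+01,  7.03036948e-02,
        3.82711657e-02, -1.17815248e-04]), 'tool_pos': array([0.22030442, 0.53054751, 0.23782045]), 'tcp_rot': array([ 1.95617919e-01,  9.80679804e-01, -7.98339501e-04, -3.37108054e-04]), 'contact_force': array([1.01293667, 0.12314544, 0.24566008]), 'moment': array([ 0.03087731,  0.04009972, -0.02261638]), 'gripper_force': 0.0, 'width': 0.08805753060887356}
{'mtx': array([[426.09208297,   0.        , 313.8164156 ],
       [  0.        , 426.09208297, 199.61774082],
       [  0.        ,   0.        ,   1.        ]]), 'dist_coeffs': array([0.02459617, 0.        , 0.        , 0.        , 0.        ]), 'world_from_camera': array([[ 0.61022422, -0.66936069,  0.42377196,  1.00413681],
       [ 0.79218142,  0.50970545, -0.33563215, -0.37784759],
       [ 0.0
[... 544 characters left out ...]
9951591 ,  1.21416793],
       [ 0.        ,  0.        ,  0.        ,  1.        ]])}
{'mtx': array([[298.77288736,   0.        , 320.92957458],
       [  0.        , 298.77288736, 203.92314046],
       [  0.        ,   0.        ,   1.        ]]), 'dist_coeffs': array([-0.00439938,  0.        ,  0.        ,  0.        ,  0.        ]), 'tool_from_camera': array([[-6.28662326e-04,  9.65965458e-01,  2.58670330e-01,
         6.60871525e-02],
       [ 9.99999725e-01,  7.09249600e-04, -2.18225501e-04,
         1.21738635e-03],
       [-3.94260124e-04,  2.58670121e-01, -9.65965637e-01,
        -1.44673552e-01],
       [ 0.00000000e+00,  0.00000000e+00,  0.00000000e+00,
         1.00000000e+00]])}
```

View pics/top0.png

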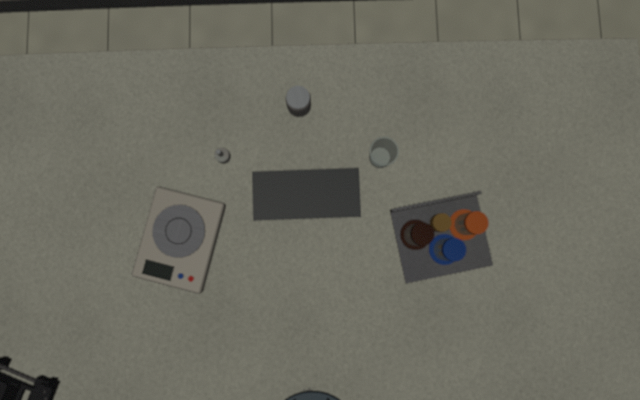

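View pics/scene0.png

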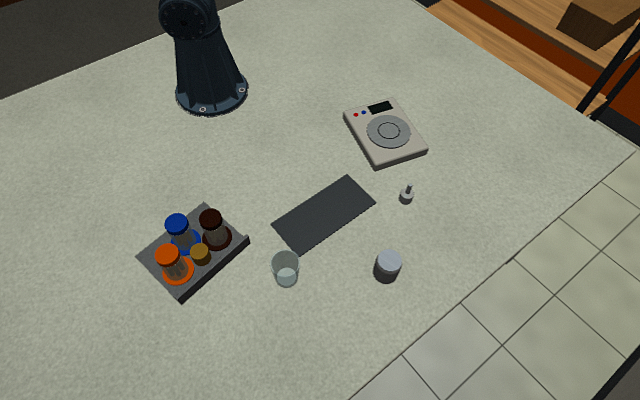

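Top view: balance at left (pan about (179,231)), mat at (306,194), and beaker (382,153). The board is at right, with the brown jar left, blue in front, orange right and the weight at (442,222). I'll enlarge the board and the balance.

```bash
cat > h.py <<'E'
import numpy as np, cv2
from workcell import env,cams,order
from scipy.spatial.transform import Rotation as R
def info(n,s=None):
    c=cams.camera_info(n)
    if n=="wrist":
        T=np.eye(4);T[:3,:3]=R.from_quat(s["tcp_rot"]).as_matrix();T[:3,3]=s["tool_pos"];T=T@c["tool_from_camera"]
    else:T=c["world_from_camera"]
    return c["mtx"],c["dist_coeffs"],T
def p2w(n,uv,z,s=None):
    K,d,T=info(n,s)
    p=cv2.undistortPoints(np.array(uv,float).reshape(-1,1,2),K,d)[:,0]
    r=np.c_[p[:,0],-p[:,1],-np.ones(len(p))]@T[:3,:3].T
    return T[:3,3]+r*((z-T[2,3])/r[:,2])[:,None]
def w2p(n,P,s=None):
    K,d,T=info(n,s)
    q=(np.atleast_2d(P)-T[:3,3])@T[:3,:3]*[1,-1,-1]
    return cv2.projectPoints(q,np.zeros(3),np.zeros(3),K,d)[0][:,0]
def crop(img,x0,y0,x1,y1,k,f):
    cv2.imwrite(f,cv2.resize(img[y0:y1,x0:x1],None,fx=k,fy=k,interpolation=cv2.INTER_CUBIC)[:,:,::-1])
def go(x,y,z,yaw=None):
    """print tool-frame shift (units of 40mm) and z-turn (units .12) to target; yaw = direction of tool y in world"""
    s=env.get_state();M=R.from_quat(s["tcp_rot"]).as_matrix()
    print("travel",np.round(M.T@(np.array([x,y,z])-s["tool_pos"])/.04,2),"yawY",np.round(np.degrees(np.arctan2(M[1,1],M[0,1])),1))
E
python3 - <<'E'
from h import *
a=cv2.imread("pics/top0.png")[:,:,::-1]
crop(a,385,185,500,290,5,"pics/c1.png")
a=cv2.resize(a,None,fx=1,fy=1)
crop(a,125,160,265,300,4,"pics/c2.png")
# mat corners + can etc
print(p2w("top",[(252,171),(358,168),(360,216),(254,220)],.003).round(3))
print("pan",p2w("top",[(178.5,231)],.046).round(3),"beaker",p2w("top",[(380,157)],0).round(3),"can",p2w("top",[(299,104)],0).round(3),"probe",p2w("top",[(222,156)],0).round(3))
E
```

```text
[[ 0.634  0.13   0.003]
 [ 0.634 -0.128  0.003]
 [ 0.517 -0.129  0.003]
 [ 0.515  0.126  0.003]]
pan [[0.491 0.297 0.046]] beaker [[ 0.66  -0.183  0.   ]] can [[0.798 0.012 0.   ]] probe [[0.673 0.203 0.   ]]
```

View pics/c1.png

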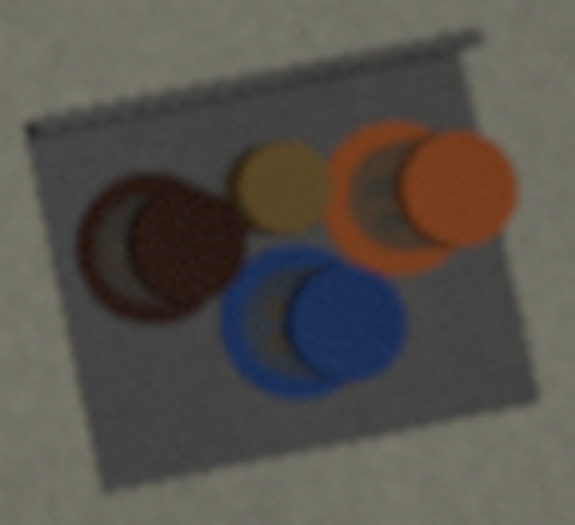

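View pics/c2.png

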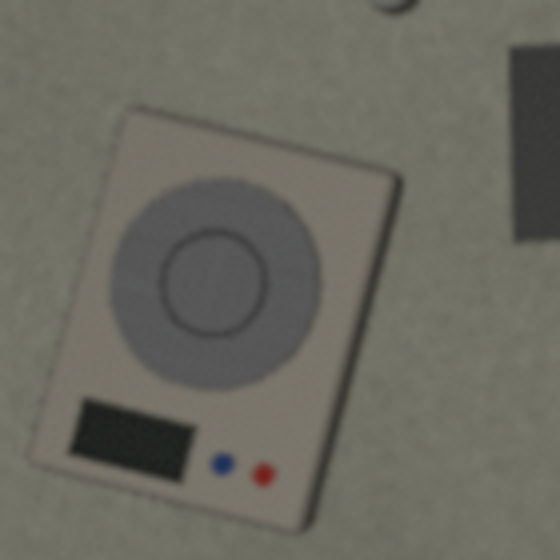

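Crop readings: lids are at brown (188,243), blue (347,323) and orange (459,188), and the weight top is at (284,188). Disc centres are about brown (152,248), blue (297,322) and orange (399,198). The pan ring is at (214,283) in the second crop.

```bash
python3 - <<'E'
from h import *
f=lambda L:[(385+(u+.5)/5-.5,185+(v+.5)/5-.5) for u,v in L]
lid=p2w("top",f([(188,243),(347,323),(459,188)]),.102)
disc=p2w("top",f([(152,248),(297,322),(399,198)]),.007)
w=p2w("top",f([(284,188)]),.044)
print("lid br,bl,or",lid.round(4));print("disc",disc.round(4));print("w",w.round(4))
print("pan",p2w("top",[(125+214.5/4-.5,160+283.5/4-.5)],.046).round(4))
print("dist jars-weight",np.linalg.norm(lid[:,:2]-w[:,:2],axis=1)-.048)
c=p2w("top",f([(28,128),(103,492),(540,400)]),.004);print("board",c.round(4))
a=cv2.imread("pics/scene0.png")[:,:,::-1]
crop(a,130,195,255,305,5,"pics/c3.png")
print("scene pred lid",w2p("scene",lid).round(1),"disc",w2p("scene",disc).round(1),"w",w2p("scene",w).round(1), "pan",w2p("scene",[.491,.297,.046]))
E
```

```text
lid br,bl,or [[ 0.4701 -0.2561  0.102 ]
 [ 0.4331 -0.3245  0.102 ]
 [ 0.491  -0.3773  0.102 ]]
disc [[ 0.4701 -0.2583  0.007 ]
 [ 0.433  -0.326   0.007 ]
 [ 0.4907 -0.378   0.007 ]]
w [[ 0.4955 -0.3139  0.044 ]]
pan [[0.4928 0.2978 0.046 ]]
dist jars-weight [0.0151298  0.01536015 0.01557117]
board [[ 0.5294 -0.2018  0.004 ]
 [ 0.3553 -0.2305  0.004 ]
 [ 0.3926 -0.4414  0.004 ]]
scene pred lid [[211.2 217.7]
 [176.8 222.3]
 [167.6 253.3]] disc [[217.9 237.4]
 [186.3 241.6]
 [178.4 270.8]] w [[200.  250.5]] pan [[389.18949776 130.52548002]]
```

View pics/c3.png

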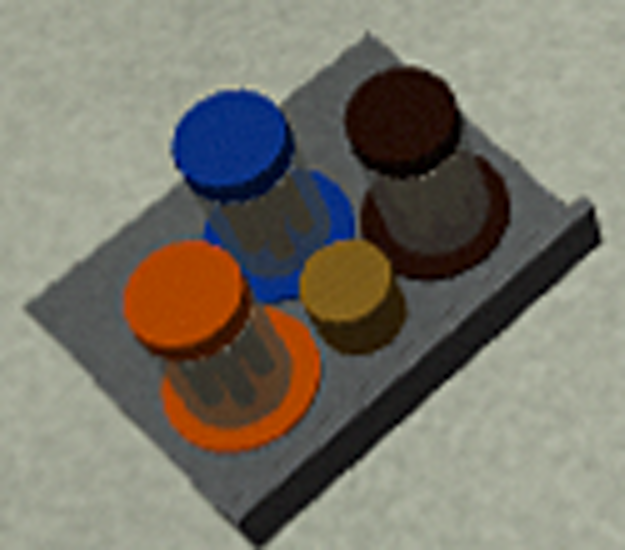

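The scene crop agrees: lids at brown (403,115), blue (235,145) and orange (187,295) all match the top-view predictions within 1 px. All three gaps to the weight come out at 15 mm, and the board yaw is about 9.5°. I'll turn the tool first so it closes along the board's x, then travel.

```bash
python3 -m pendant '[{"jaw":88,"travel":[0,0,0],"rotation":[0,0,1]},{"jaw":88,"travel":[0,0,0],"rotation":[0,0,1]},{"jaw":88,"travel":[0,0,0],"rotation":[0,0,1]},{"jaw":88,"travel":[0,0,0],"rotation":[0,0,1]},{"jaw":88,"travel":[0,0,0],"rotation":[0,0,1]},{"jaw":88,"travel":[0,0,0],"rotation":[0,0,1]},{"jaw":88,"travel":[0,0,0],"rotation":[0,0,1]},{"jaw":88,"travel":[0,0,0],"rotation":[0,0,1]}]'
python3 -m pendant '[{"jaw":88,"travel":[0,0,0],"rotation":[0,0,0.45]}]'
python3 - <<'E'
from h import *
go(.43,-.3,.238)
E
```

```text
t: 0.77
tool_pos: [0.2204, 0.5307, 0.2382]
tcp_rot: [0.629, 0.778, -0.001, 0.0]
contact_force: [-0.9, 0.7, 0.1]
width: 0.0883
gripper_force: 0.0
t: 0.85
tool_pos: [0.2204, 0.5307, 0.2382]
tcp_rot: [0.65, 0.76, -0.0, 0.0]
contact_force: [0.1, -0.2, -0.3]
width: 0.0884
gripper_force: 0.0
travel [-2.133e+01  1.930e+00  2.000e-02] yawY 9.0
```

```bash
python3 -m pendant '[{"jaw":88,"travel":[-0.89,0.08,0],"rotation":[0,0,0]},{"jaw":88,"travel":[-0.89,0.08,0],"rotation":[0,0,0]},{"jaw":88,"travel":[-0.89,0.08,0],"rotation":[0,0,0]},{"jaw":88,"travel":[-0.89,0.08,0],"rotation":[0,0,0]},{"jaw":88,"travel":[-0.89,0.08,0],"rotation":[0,0,0]},{"jaw":88,"travel":[-0.89,0.08,0],"rotation":[0,0,0]},{"jaw":88,"travel":[-0.89,0.08,0],"rotation":[0,0,0]},{"jaw":88,"travel":[-0.89,0.08,0],"rotation":[0,0,0]}]'
python3 -m pendant '[{"jaw":88,"travel":[-0.89,0.08,0],"rotation":[0,0,0]},{"jaw":88,"travel":[-0.89,0.08,0],"rotation":[0,0,0]},{"jaw":88,"travel":[-0.89,0.08,0],"rotation":[0,0,0]},{"jaw":88,"travel":[-0.89,0.08,0],"rotation":[0,0,0]},{"jaw":88,"travel":[-0.89,0.08,0],"rotation":[0,0,0]},{"jaw":88,"travel":[-0.89,0.08,0],"rotation":[0,0,0]},{"jaw":88,"travel":[-0.89,0.08,0],"rotation":[0,0,0]},{"jaw":88,"travel":[-0.89,0.08,0],"rotation":[0,0,0]}]'
python3 -m pendant '[{"jaw":88,"travel":[-0.89,0.08,0],"rotation":[0,0,0]},{"jaw":88,"travel":[-0.89,0.08,0],"rotation":[0,0,0]},{"jaw":88,"travel":[-0.89,0.08,0],"rotation":[0,0,0]},{"jaw":88,"travel":[-0.89,0.08,0],"rotation":[0,0,0]},{"jaw":88,"travel":[-0.89,0.08,0],"rotation":[0,0,0]},{"jaw":88,"travel":[-0.89,0.08,0],"rotation":[0,0,0]},{"jaw":88,"travel":[-0.89,0.08,0],"rotation":[0,0,0]},{"jaw":88,"travel":[-0.89,0.08,0],"rotation":[0,0,0]}]'
python3 - <<'E'
from h import *
s=env.get_state();a=cams.get_image("wrist");cv2.imwrite("pics/w1.png",a[:,:,::-1])
print(s["t"],s["tool_pos"],s["tcp_rot"],s["joint_positions"].round(2))
for n,P in dict(lbr=[.4701,-.2561,.102],lbl=[.4331,-.3245,.102],lor=[.491,-.3773,.102],w=[.4955,-.3139,.044],dbr=[.4701,-.258,.007],dbl=[.433,-.326,.007],dor=[.491,-.378,.007]).items(): print(n,w2p("wrist",P,s).round(1))
go(.4701,-.257,.12)
E
```

```text
t: 1.52
tool_pos: [0.2918, 0.2526, 0.2384]
tcp_rot: [0.647, 0.763, -0.0, -0.0]
contact_force: [0.8, -0.0, 0.9]
width: 0.088
gripper_force: 0.0
t: 2.18
tool_pos: [0.3634, -0.0245, 0.2387]
tcp_rot: [0.647, 0.762, 0.0, 0.0]
contact_force: [0.4, 0.2, -0.1]
width: 0.0879
gripper_force: 0.0
t: 2.85
tool_pos: [0.435, -0.3013, 0.2382]
tcp_rot: [0.647, 0.762, 0.0, -0.0]
contact_force: [1.8, 0.7, 0.8]
width: 0.0883
gripper_force: 0.0
2.85 [ 0.4349582  -0.30127759  0.23817674] [ 6.47360311e-01  7.62184008e-01  9.25896968e-05 -3.96907887e-04] [-0.83  0.08  1.72  0.    1.34 -0.99]
lbr [[365.2 155.5]]
lbl [[314.6 218.4]]
lor [[361.7 274.8]]
w [[369.6 203. ]]
dbr [[354.  149.3]]
dbl [[315.9 197.1]]
dor [[352.3 240.9]]
travel [1.11 1.05 2.95] yawY 9.2
```

View pics/w1.png

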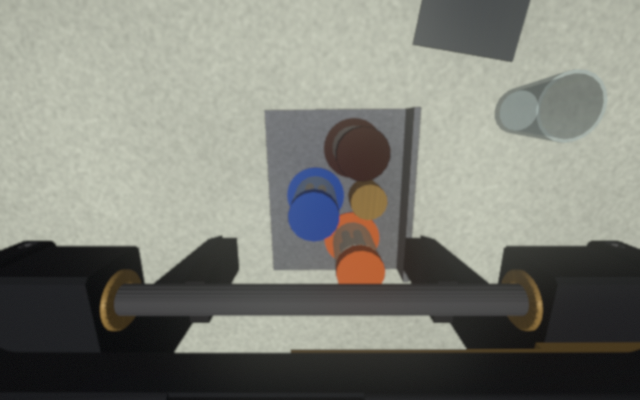

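Wrist view: lids at brown (362,152) and blue (314,215), weight at (368,201). All are within about 3 px (3 mm) of prediction. I'll go down on the brown jar, staying above the weight's height.

```bash
python3 -m pendant '[{"jaw":88,"travel":[0.57,0.52,0],"rotation":[0,0,0]},{"jaw":88,"travel":[0.57,0.52,0],"rotation":[0,0,0]},{"jaw":88,"travel":[0,0,0.9],"rotation":[0,0,0]},{"jaw":88,"travel":[0,0,0.9],"rotation":[0,0,0]},{"jaw":88,"travel":[0,0,0.8],"rotation":[0,0,0]},{"jaw":88,"travel":[0,0,0.8],"rotation":[0,0,0]},{"jaw":88,"travel":[0,0,0.6],"rotation":[0,0,0]},{"jaw":88,"travel":[0,0,0.58],"rotation":[0,0,0]}]'
python3 -m pendant '[{"jaw":88,"travel":[0,0,0],"rotation":[0,0,0]},{"jaw":88,"travel":[0,0,0],"rotation":[0,0,0]}]'
python3 -m pendant '[{"jaw":40,"travel":[0,0,0],"rotation":[0,0,0]},{"jaw":40,"travel":[0,0,0],"rotation":[0,0,0]},{"jaw":40,"travel":[0,0,0],"rotation":[0,0,0]},{"jaw":40,"travel":[0,0,0],"rotation":[0,0,0]},{"jaw":40,"travel":[0,0,0],"rotation":[0,0,0]},{"jaw":40,"travel":[0,0,0],"rotation":[0,0,0]},{"jaw":40,"travel":[0,0,0],"rotation":[0,0,0]},{"jaw":40,"travel":[0,0,0],"rotation":[0,0,0]}]'
```

```text
t: 3.57
tool_pos: [0.4678, -0.2468, 0.0534]
tcp_rot: [0.647, 0.762, 0.0, -0.001]
contact_force: [0.7, 0.1, 1.1]
width: 0.0877
gripper_force: 0.0
t: 3.73
tool_pos: [0.4677, -0.2469, 0.0545]
tcp_rot: [0.647, 0.762, 0.0, -0.002]
contact_force: [0.3, -0.4, 1.4]
width: 0.0879
gripper_force: 0.0
t: 4.4
tool_pos: [0.4688, -0.2481, 0.0562]
tcp_rot: [0.647, 0.762, -0.0, 0.0]
contact_force: [-2.8, 0.8, 6.0]
width: 0.0513
gripper_force: 30.0
```

```bash
python3 - <<'E'
from h import *
for i in range(4):
    s=env.get_state();print(s["t"],s["tool_pos"].round(4),s["contact_force"].round(1),s["moment"].round(2),s["width"].round(4)); go(.4695,-.2555,.055)
    a=cams.get_image("wrist" if i%2 else "top");cv2.imwrite(f"pics/g{i}.png",a[:,:,::-1])
crop(cv2.imread("pics/g2.png")[:,:,::-1],385,185,500,290,5,"pics/g2c.png")
E
```

```text
Traceback (most recent call last):
AttributeError: 'float' object has no attribute 'round'
```

```bash
python3 - <<'E'
from h import *
for i in range(4):
    s=env.get_state();print(s["t"],s["tool_pos"].round(4),s["contact_force"].round(1),s["moment"].round(2),s["width"]); go(.4695,-.2555,.055)
    a=cams.get_image("wrist" if i%2 else "top");cv2.imwrite(f"pics/g{i}.png",a[:,:,::-1])
E
```

```text
4.4 [ 0.4688 -0.2481  0.0562] [-2.8  0.8  6. ] [-0.06  0.43 -0.04] 0.051285487173122854
travel [-0.18 -0.01  0.03] yawY 9.3
4.45 [ 0.4688 -0.2481  0.0562] [-1.9  0.5  5.6] [-0.02  0.49 -0.05] 0.051320754135183735
travel [-0.18 -0.01  0.03] yawY 9.3
4.5 [ 0.4688 -0.2481  0.0562] [-2.3  0.9  5.4] [-0.    0.41 -0.06] 0.051118136196693226
travel [-0.18 -0.01  0.03] yawY 9.3
4.55 [ 0.4689 -0.2481  0.0562] [-2.4  1.1  5.5] [-0.01  0.46 -0.06] 0.05090681336756071
travel [-0.18 -0.01  0.03] yawY 9.3
```

View pics/g3.png

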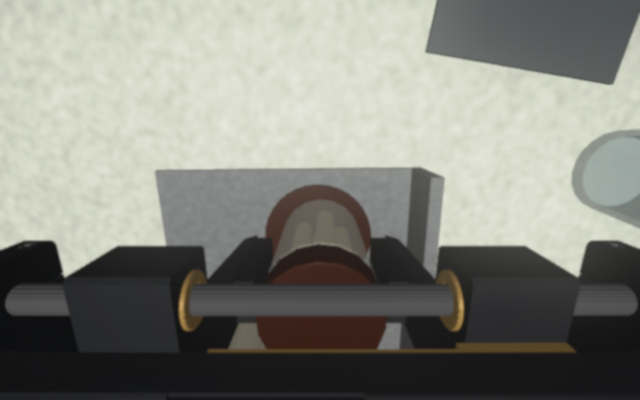

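```bash
python3 - <<'E'
from h import *
s=env.get_state()
t=np.linspace(0,2*np.pi,90)
def ext(c,r,z):
    P=np.c_[c[0]+r*np.cos(t),c[1]+r*np.sin(t),np.full(90,z)];p=w2p("wrist",P,s);return p.min(0).round(0),p.max(0).round(0)
print("disc",ext((.4701,-.2575),.037,.007),"lid top",ext((.47,-.256),.026,.102),"lid bottom",ext((.47,-.256),.026,.084))
print(w2p("wrist",[[.5294,-.2018,.004],[.3553,-.2305,.004]],s))
w=cv2.imread("pics/g3.png");tp=cv2.imread("pics/g2.png")
A=cv2.resize(w[180:360,200:440],None,fx=2.4,fy=2.4,interpolation=2);B=cv2.resize(tp[200:275,385:470],None,fx=4.2,fy=4.2,interpolation=2)
H=max(A.shape[0],B.shape[0]);o=np.zeros((H,A.shape[1]+B.shape[1],3),np.uint8);o[:A.shape[0],:A.shape[1]]=A;o[:B.shape[0],A.shape[1]:]=B
if o.shape[1]>800:o=o[:,:800]
cv2.imwrite("pics/gc.png",o);print(o.shape)
E
```

```text
disc (array([266., 186.]), array([373., 286.])) lid top (array([251., 265.]), array([386., 381.])) lid bottom (array([260., 245.]), array([378., 349.]))
[[421.13191398 172.7782009 ]
 [155.48639519 173.05020845]]
(432, 800, 3)
```

View pics/gc.png

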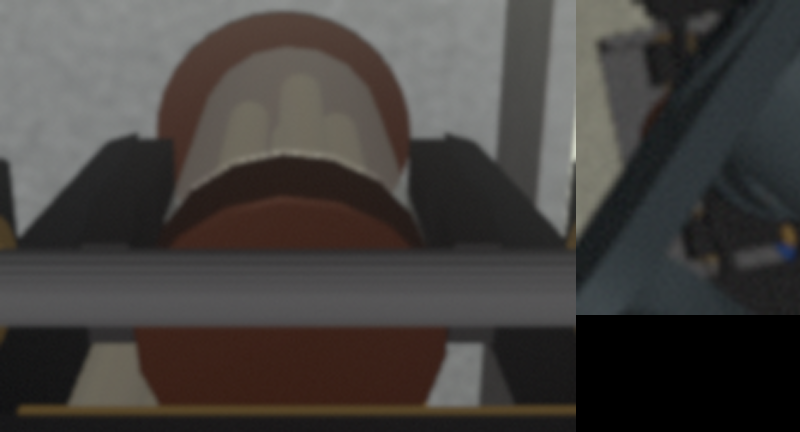

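The disc's edges (266..371 px, top 184) match the measured pose, so the tool really is about 7 mm too far along its x. I'll open, shift and regrip.

```bash
python3 -m pendant '[{"jaw":88,"travel":[0,0,0],"rotation":[0,0,0]},{"jaw":88,"travel":[0,0,0],"rotation":[0,0,0]},{"jaw":88,"travel":[0,0,0],"rotation":[0,0,0]},{"jaw":88,"travel":[0,0,0],"rotation":[0,0,0]},{"jaw":88,"travel":[-0.18,0,0.03],"rotation":[0,0,0]},{"jaw":88,"travel":[0,0,0],"rotation":[0,0,0]},{"jaw":88,"travel":[0,0,0],"rotation":[0,0,0]}]'; python3 -c "
from h import *
go(.4695,-.2555,.055)"
```

```text
t: 5.18
tool_pos: [0.4699, -0.2555, 0.0542]
tcp_rot: [0.647, 0.762, -0.0, 0.0]
contact_force: [-0.6, -0.3, 0.0]
width: 0.0879
gripper_force: 0.0
travel [ 0.   -0.01 -0.02] yawY 9.3
```

```bash
python3 -m pendant '[{"jaw":40,"travel":[0,0,0],"rotation":[0,0,0]},{"jaw":40,"travel":[0,0,0],"rotation":[0,0,0]},{"jaw":40,"travel":[0,0,0],"rotation":[0,0,0]},{"jaw":40,"travel":[0,0,0],"rotation":[0,0,0]},{"jaw":40,"travel":[0,0,0],"rotation":[0,0,0]},{"jaw":40,"travel":[0,0,0],"rotation":[0,0,0]},{"jaw":40,"travel":[0,0,0],"rotation":[0,0,0]}]'; python3 -m pendant '[{"jaw":40,"travel":[0,0,-0.2],"rotation":[0,0,0]},{"jaw":40,"travel":[0,0,-0.5],"rotation":[0,0,0]},{"jaw":40,"travel":[0,0,-0.8],"rotation":[0,0,0]},{"jaw":40,"travel":[0,0,-0.8],"rotation":[0,0,0]},{"jaw":40,"travel":[0,0,-0.8],"rotation":[0,0,0]},{"jaw":40,"travel":[0,0,-0.5],"rotation":[0,0,0]},{"jaw":40,"travel":[0,0,0],"rotation":[0,0,0]},{"jaw":40,"travel":[0,0,0],"rotation":[0,0,0]}]'; python3 -c "
from h import *
go(.575,.08,.2);go(.575,.08,.055)"
```

```text
t: 5.77
tool_pos: [0.4699, -0.2549, 0.0544]
tcp_rot: [0.647, 0.762, 0.0, 0.0]
contact_force: [-0.4, -0.6, 0.2]
width: 0.0515
gripper_force: 30.0
t: 6.43
tool_pos: [0.4703, -0.2553, 0.1993]
tcp_rot: [0.647, 0.762, -0.0, 0.001]
contact_force: [0.2, 1.7, -3.1]
width: 0.0516
gripper_force: 30.0
travel [ 7.85  3.94 -0.03] yawY 9.3
travel [7.85 3.94 3.6 ] yawY 9.3
```

```bash
python3 -m pendant '[{"jaw":40,"travel":[0.5,0.25,0],"rotation":[0,0,0]},{"jaw":40,"travel":[0.82,0.41,0],"rotation":[0,0,0]},{"jaw":40,"travel":[0.82,0.41,0],"rotation":[0,0,0]},{"jaw":40,"travel":[0.82,0.41,0],"rotation":[0,0,0]},{"jaw":40,"travel":[0.82,0.41,0],"rotation":[0,0,0]},{"jaw":40,"travel":[0.82,0.41,0],"rotation":[0,0,0]},{"jaw":40,"travel":[0.82,0.41,0],"rotation":[0,0,0]},{"jaw":40,"travel":[0.82,0.41,0],"rotation":[0,0,0]}]'; python3 -m pendant '[{"jaw":40,"travel":[0.82,0.42,0],"rotation":[0,0,0]},{"jaw":40,"travel":[0.5,0.25,0],"rotation":[0,0,0]},{"jaw":40,"travel":[0.3,0.15,0],"rotation":[0,0,0]},{"jaw":40,"travel":[0,0,0],"rotation":[0,0,0]},{"jaw":40,"travel":[0,0,0],"rotation":[0,0,0]}]'; python3 -c "
from h import *
go(.575,.08,.2);go(.575,.08,.056);go(.575,.08,.0504)"
```

```text
t: 7.1
tool_pos: [0.5511, 0.0136, 0.1956]
tcp_rot: [0.647, 0.762, -0.001, -0.002]
contact_force: [0.8, -0.4, -1.4]
width: 0.0509
gripper_force: 30.0
t: 7.52
tool_pos: [0.5733, 0.0808, 0.1965]
tcp_rot: [0.647, 0.763, -0.001, -0.001]
contact_force: [-0.0, -0.1, -1.0]
width: 0.0516
gripper_force: 30.0
travel [-0.03  0.04 -0.09] yawY 9.4
travel [-0.03  0.05  3.51] yawY 9.4
travel [-0.03  0.05  3.65] yawY 9.4
```

```bash
python3 -m pendant '[{"jaw":40,"travel":[0,0,0.7],"rotation":[0,0,0]},{"jaw":40,"travel":[0,0,0.9],"rotation":[0,0,0]},{"jaw":40,"travel":[0,0,0.8],"rotation":[0,0,0]},{"jaw":40,"travel":[0,0,0.6],"rotation":[0,0,0]},{"jaw":40,"travel":[0,0,0.3],"rotation":[0,0,0]},{"jaw":40,"travel":[0,0,0.15],"rotation":[0,0,0]},{"jaw":40,"travel":[0,0,0],"rotation":[0,0,0]},{"jaw":40,"travel":[0,0,0],"rotation":[0,0,0]}]';  python3 -m pendant '[{"jaw":40,"travel":[0,0,0.05],"rotation":[0,0,0]},{"jaw":40,"travel":[0,0,0.05],"rotation":[0,0,0]},{"jaw":40,"travel":[0,0,0],"rotation":[0,0,0]}]'
```

```text
t: 8.18
tool_pos: [0.5753, 0.0801, 0.0614]
tcp_rot: [0.647, 0.762, 0.0, 0.001]
contact_force: [-0.0, 1.0, -2.4]
width: 0.0515
gripper_force: 30.0
t: 8.43
tool_pos: [0.575, 0.0808, 0.0572]
tcp_rot: [0.647, 0.762, 0.0, 0.001]
contact_force: [0.6, 0.1, -1.7]
width: 0.0515
gripper_force: 30.0
```

```bash
python3 -m pendant '[{"jaw":40,"travel":[0,0,0.05],"rotation":[0,0,0]},{"jaw":40,"travel":[0,0,0.05],"rotation":[0,0,0]},{"jaw":40,"travel":[0,0,0],"rotation":[0,0,0]}]';  python3 -m pendant '[{"jaw":40,"travel":[0,0,0.03],"rotation":[0,0,0]},{"jaw":40,"travel":[0,0,0],"rotation":[0,0,0]}]';python3 -m pendant '[{"jaw":40,"travel":[0,0,0.03],"rotation":[0,0,0]},{"jaw":40,"travel":[0,0,0],"rotation":[0,0,0]}]'
```

```text
t: 8.68
tool_pos: [0.5741, 0.0809, 0.052]
tcp_rot: [0.647, 0.762, -0.0, -0.0]
contact_force: [-0.1, -0.5, -1.8]
width: 0.0518
gripper_force: 30.0
t: 8.85
tool_pos: [0.5742, 0.0809, 0.0509]
tcp_rot: [0.647, 0.762, -0.0, -0.0]
contact_force: [-0.5, 0.6, -2.0]
width: 0.0514
gripper_force: 30.0
t: 9.02
tool_pos: [0.5745, 0.0809, 0.0503]
tcp_rot: [0.647, 0.762, 0.0, 0.0]
contact_force: [-1.7, 0.8, 1.8]
width: 0.0512
gripper_force: 30.0
```

Brown is down on the mat: the force switched sign at z=0.0503, as predicted. I'll release, rise and head for blue.

```bash
python3 -m pendant '[{"jaw":88,"travel":[0,0,0],"rotation":[0,0,0]},{"jaw":88,"travel":[0,0,0],"rotation":[0,0,0]},{"jaw":88,"travel":[0,0,0],"rotation":[0,0,0]},{"jaw":88,"travel":[0,0,-0.6],"rotation":[0,0,0]},{"jaw":88,"travel":[0,0,-0.9],"rotation":[0,0,0]},{"jaw":88,"travel":[0,0,-0.9],"rotation":[0,0,0]},{"jaw":88,"travel":[0,0,0],"rotation":[0,0,0]},{"jaw":88,"travel":[0,0,0],"rotation":[0,0,0]}]'; python3 -c "
from h import *
go(.433,-.324,.145);go(.433,-.324,.055)"
```

```text
t: 9.68
tool_pos: [0.5764, 0.0807, 0.1488]
tcp_rot: [0.647, 0.762, 0.002, 0.002]
contact_force: [0.9, -0.4, -1.0]
width: 0.0883
gripper_force: 0.0
travel [-9.4  -5.18  0.08] yawY 9.3
travel [-9.4  -5.19  2.33] yawY 9.3
```

```bash
python3 -m pendant '[{"jaw":88,"travel":[-0.8,-0.44,0],"rotation":[0,0,0]},{"jaw":88,"travel":[-0.8,-0.44,0],"rotation":[0,0,0]},{"jaw":88,"travel":[-0.8,-0.44,0],"rotation":[0,0,0]},{"jaw":88,"travel":[-0.8,-0.44,0],"rotation":[0,0,0]},{"jaw":88,"travel":[-0.8,-0.44,0],"rotation":[0,0,0]},{"jaw":88,"travel":[-0.8,-0.44,0],"rotation":[0,0,0]},{"jaw":88,"travel":[-0.8,-0.44,0],"rotation":[0,0,0]},{"jaw":88,"travel":[-0.8,-0.44,0],"rotation":[0,0,0]}]'; python3 -m pendant '[{"jaw":88,"travel":[-0.8,-0.44,0],"rotation":[0,0,0]},{"jaw":88,"travel":[-0.8,-0.44,0],"rotation":[0,0,0]},{"jaw":88,"travel":[-0.8,-0.44,0],"rotation":[0,0,0]},{"jaw":88,"travel":[-0.6,-0.34,0],"rotation":[0,0,0]},{"jaw":88,"travel":[0,0,0],"rotation":[0,0,0]},{"jaw":88,"travel":[0,0,0],"rotation":[0,0,0]},{"jaw":88,"travel":[0,0,0],"rotation":[0,0,0]}]'; python3 -c "
from h import *
go(.433,-.324,.055)"
```

```text
t: 10.35
tool_pos: [0.4753, -0.1956, 0.1444]
tcp_rot: [0.647, 0.762, -0.0, -0.001]
contact_force: [1.0, -0.5, -0.2]
width: 0.0878
gripper_force: 0.0
t: 10.93
tool_pos: [0.4304, -0.3227, 0.1446]
tcp_rot: [0.647, 0.762, 0.0, -0.001]
contact_force: [0.5, 0.4, -0.7]
width: 0.088
gripper_force: 0.0
travel [-0.05  0.06  2.24] yawY 9.3
```

```bash
python3 -m pendant '[{"jaw":88,"travel":[-0.03,0.06,0.6],"rotation":[0,0,0]},{"jaw":88,"travel":[0,0,0.7],"rotation":[0,0,0]},{"jaw":88,"travel":[0,0,0.6],"rotation":[0,0,0]},{"jaw":88,"travel":[0,0,0.33],"rotation":[0,0,0]},{"jaw":88,"travel":[0,0,0],"rotation":[0,0,0]},{"jaw":88,"travel":[0,0,0],"rotation":[0,0,0]},{"jaw":88,"travel":[0,0,0],"rotation":[0,0,0]}]'; python3 -c "
from h import *
go(.433,-.324,.055)"
```

```text
t: 11.52
tool_pos: [0.4343, -0.3242, 0.0576]
tcp_rot: [0.647, 0.763, -0.0, 0.0]
contact_force: [-0.6, -1.0, 0.4]
width: 0.088
gripper_force: 0.0
travel [ 0.01 -0.03  0.06] yawY 9.4
```

```bash
python3 -m pendant '[{"jaw":88,"travel":[0,-0.02,0.05],"rotation":[0,0,0]},{"jaw":40,"travel":[0,0,0],"rotation":[0,0,0]},{"jaw":40,"travel":[0,0,0],"rotation":[0,0,0]},{"jaw":40,"travel":[0,0,0],"rotation":[0,0,0]},{"jaw":40,"travel":[0,0,0],"rotation":[0,0,0]},{"jaw":40,"travel":[0,0,0],"rotation":[0,0,0]},{"jaw":40,"travel":[0,0,0],"rotation":[0,0,0]},{"jaw":40,"travel":[0,0,0],"rotation":[0,0,0]}]'; python3 -m pendant '[{"jaw":40,"travel":[0,0,-0.2],"rotation":[0,0,0]},{"jaw":40,"travel":[0,0,-0.5],"rotation":[0,0,0]},{"jaw":40,"travel":[0,0,-0.8],"rotation":[0,0,0]},{"jaw":40,"travel":[0,0,-0.8],"rotation":[0,0,0]},{"jaw":40,"travel":[0,0,-0.8],"rotation":[0,0,0]},{"jaw":40,"travel":[0,0,-0.5],"rotation":[0,0,0]},{"jaw":40,"travel":[0,0,0],"rotation":[0,0,0]},{"jaw":40,"travel":[0,0,0],"rotation":[0,0,0]}]'; python3 -c "
from h import *
go(.575,.0,.2)"
```

```text
t: 12.18
tool_pos: [0.4326, -0.3248, 0.0549]
tcp_rot: [0.647, 0.762, -0.0, -0.0]
contact_force: [-1.9, 0.0, 2.3]
width: 0.0513
gripper_force: 30.0
t: 12.85
tool_pos: [0.4331, -0.325, 0.1996]
tcp_rot: [0.647, 0.762, -0.0, 0.001]
contact_force: [-1.1, 0.1, -2.9]
width: 0.0515
gripper_force: 30.0
travel [ 7.44  4.82 -0.02] yawY 9.3
```

```bash
python3 -m pendant '[{"jaw":40,"travel":[0.4,0.26,0],"rotation":[0,0,0]},{"jaw":40,"travel":[0.8,0.52,0],"rotation":[0,0,0]},{"jaw":40,"travel":[0.8,0.52,0],"rotation":[0,0,0]},{"jaw":40,"travel":[0.8,0.52,0],"rotation":[0,0,0]},{"jaw":40,"travel":[0.8,0.52,0],"rotation":[0,0,0]},{"jaw":40,"travel":[0.8,0.52,0],"rotation":[0,0,0]},{"jaw":40,"travel":[0.8,0.52,0],"rotation":[0,0,0]},{"jaw":40,"travel":[0.8,0.52,0],"rotation":[0,0,0]}]'; python3 -m pendant '[{"jaw":40,"travel":[0.8,0.52,0],"rotation":[0,0,0]},{"jaw":40,"travel":[0.4,0.26,0],"rotation":[0,0,0]},{"jaw":40,"travel":[0.24,0.14,0],"rotation":[0,0,0]},{"jaw":40,"travel":[0,0,0],"rotation":[0,0,0]},{"jaw":40,"travel":[0,0,0],"rotation":[0,0,0]},{"jaw":40,"travel":[0,0,0],"rotation":[0,0,0]}]'; python3 -m pendant '[{"jaw":40,"travel":[0,0,0.7],"rotation":[0,0,0]},{"jaw":40,"travel":[0,0,0.9],"rotation":[0,0,0]},{"jaw":40,"travel":[0,0,0.8],"rotation":[0,0,0]},{"jaw":40,"travel":[0,0,0.6],"rotation":[0,0,0]},{"jaw":40,"travel":[0,0,0.3],"rotation":[0,0,0]},{"jaw":40,"travel":[0,0,0.15],"rotation":[0,0,0]},{"jaw":40,"travel":[0,0,0],"rotation":[0,0,0]},{"jaw":40,"travel":[0,0,0],"rotation":[0,0,0]}]'; python3 -c "
from h import *
go(.575,.0,.0509)"
```

```text
t: 13.52
tool_pos: [0.5466, -0.0602, 0.1959]
tcp_rot: [0.647, 0.762, -0.001, -0.002]
contact_force: [0.3, -0.3, -1.9]
width: 0.0517
gripper_force: 30.0
t: 14.02
tool_pos: [0.5738, -0.001, 0.1977]
tcp_rot: [0.648, 0.762, -0.001, -0.001]
contact_force: [-0.0, -0.5, -1.8]
width: 0.0515
gripper_force: 30.0
t: 14.68
tool_pos: [0.5756, -0.0006, 0.062]
tcp_rot: [0.648, 0.762, 0.0, 0.001]
contact_force: [0.2, 0.7, -2.7]
width: 0.0515
gripper_force: 30.0
travel [ 0.02 -0.01  0.28] yawY 9.3
```

```bash
python3 -m pendant '[{"jaw":40,"travel":[0,0,0.1],"rotation":[0,0,0]},{"jaw":40,"travel":[0,0,0.08],"rotation":[0,0,0]},{"jaw":40,"travel":[0,0,0.04],"rotation":[0,0,0]},{"jaw":40,"travel":[0,0,0],"rotation":[0,0,0]},{"jaw":40,"travel":[0,0,0],"rotation":[0,0,0]}]';  python3 -m pendant '[{"jaw":40,"travel":[0,0,0.03],"rotation":[0,0,0]},{"jaw":40,"travel":[0,0,0],"rotation":[0,0,0]}]';python3 -m pendant '[{"jaw":40,"travel":[0,0,0.03],"rotation":[0,0,0]},{"jaw":40,"travel":[0,0,0],"rotation":[0,0,0]}]'
```

```text
t: 15.1
tool_pos: [0.5747, 0.0003, 0.0521]
tcp_rot: [0.647, 0.762, 0.0, 0.0]
contact_force: [-0.2, 0.4, -2.5]
width: 0.0513
gripper_force: 30.0
t: 15.27
tool_pos: [0.5749, 0.0003, 0.0508]
tcp_rot: [0.647, 0.762, 0.0, 0.0]
contact_force: [0.2, -0.2, -1.4]
width: 0.0512
gripper_force: 30.0
t: 15.43
tool_pos: [0.5749, 0.0002, 0.0508]
tcp_rot: [0.647, 0.762, -0.0, 0.0]
contact_force: [-4.4, 0.3, 8.3]
width: 0.0515
gripper_force: 30.0
```

```bash
python3 -m pendant '[{"jaw":88,"travel":[0,0,0],"rotation":[0,0,0]},{"jaw":88,"travel":[0,0,0],"rotation":[0,0,0]},{"jaw":88,"travel":[0,0,0],"rotation":[0,0,0]},{"jaw":88,"travel":[0,0,-0.6],"rotation":[0,0,0]},{"jaw":88,"travel":[0,0,-0.9],"rotation":[0,0,0]},{"jaw":88,"travel":[0,0,-0.9],"rotation":[0,0,0]},{"jaw":88,"travel":[0,0,0],"rotation":[0,0,0]},{"jaw":88,"travel":[0,0,0],"rotation":[0,0,0]}]'; python3 -m pendant '[{"jaw":88,"travel":[-0.78,-0.31,0],"rotation":[0,0,0]},{"jaw":88,"travel":[-0.78,-0.31,0],"rotation":[0,0,0]},{"jaw":88,"travel":[-0.78,-0.31,0],"rotation":[0,0,0]},{"jaw":88,"travel":[-0.78,-0.31,0],"rotation":[0,0,0]},{"jaw":88,"travel":[-0.78,-0.31,0],"rotation":[0,0,0]},{"jaw":88,"travel":[-0.78,-0.31,0],"rotation":[0,0,0]},{"jaw":88,"travel":[-0.78,-0.31,0],"rotation":[0,0,0]},{"jaw":88,"travel":[-0.78,-0.31,0],"rotation":[0,0,0]}]'; python3 -m pendant '[{"jaw":88,"travel":[-0.78,-0.31,0],"rotation":[0,0,0]},{"jaw":88,"travel":[-0.78,-0.31,0],"rotation":[0,0,0]},{"jaw":88,"travel":[-0.78,-0.31,0],"rotation":[0,0,0]},{"jaw":88,"travel":[-0.38,-0.21,0],"rotation":[0,0,0]},{"jaw":88,"travel":[0,0,0],"rotation":[0,0,0]},{"jaw":88,"travel":[0,0,0],"rotation":[0,0,0]},{"jaw":88,"travel":[0,0,0],"rotation":[0,0,0]}]'; python3 -c "
from h import *
go(.4905,-.377,.055)"
```

```text
t: 16.1
tool_pos: [0.5766, -0.0002, 0.1483]
tcp_rot: [0.647, 0.762, 0.001, 0.003]
contact_force: [-1.4, 0.5, -0.7]
width: 0.0881
gripper_force: 0.0
t: 16.77
tool_pos: [0.5158, -0.2631, 0.1436]
tcp_rot: [0.647, 0.762, -0.0, -0.001]
contact_force: [-0.5, -0.8, 0.5]
width: 0.088
gripper_force: 0.0
t: 17.35
tool_pos: [0.4896, -0.3756, 0.144]
tcp_rot: [0.647, 0.762, 0.0, -0.001]
contact_force: [-0.1, 1.3, -0.2]
width: 0.0877
gripper_force: 0.0
travel [-0.04  0.02  2.23] yawY 9.3
```

```bash
python3 -m pendant '[{"jaw":88,"travel":[-0.03,0,0.6],"rotation":[0,0,0]},{"jaw":88,"travel":[0,0,0.7],"rotation":[0,0,0]},{"jaw":88,"travel":[0,0,0.6],"rotation":[0,0,0]},{"jaw":88,"travel":[0,0,0.37],"rotation":[0,0,0]},{"jaw":88,"travel":[0,0,0],"rotation":[0,0,0]},{"jaw":88,"travel":[0,0,0],"rotation":[0,0,0]},{"jaw":88,"travel":[0,0,0],"rotation":[0,0,0]},{"jaw":88,"travel":[0,0,0],"rotation":[0,0,0]}]'; python3 -c "
from h import *
go(.4905,-.377,.055)"
```

```text
t: 18.02
tool_pos: [0.4912, -0.3784, 0.0564]
tcp_rot: [0.647, 0.763, -0.0, 0.001]
contact_force: [0.2, -0.1, -0.1]
width: 0.088
gripper_force: 0.0
travel [ 0.04 -0.01  0.04] yawY 9.4
```

```bash
python3 -m pendant '[{"jaw":88,"travel":[0.03,0,0.02],"rotation":[0,0,0]},{"jaw":40,"travel":[0,0,0],"rotation":[0,0,0]},{"jaw":40,"travel":[0,0,0],"rotation":[0,0,0]},{"jaw":40,"travel":[0,0,0],"rotation":[0,0,0]},{"jaw":40,"travel":[0,0,0],"rotation":[0,0,0]},{"jaw":40,"travel":[0,0,0],"rotation":[0,0,0]},{"jaw":40,"travel":[0,0,0],"rotation":[0,0,0]},{"jaw":40,"travel":[0,0,0],"rotation":[0,0,0]}]'; python3 -m pendant '[{"jaw":40,"travel":[0,0,-0.2],"rotation":[0,0,0]},{"jaw":40,"travel":[0,0,-0.5],"rotation":[0,0,0]},{"jaw":40,"travel":[0,0,-0.8],"rotation":[0,0,0]},{"jaw":40,"travel":[0,0,-0.8],"rotation":[0,0,0]},{"jaw":40,"travel":[0,0,-0.8],"rotation":[0,0,0]},{"jaw":40,"travel":[0,0,-0.5],"rotation":[0,0,0]},{"jaw":40,"travel":[0,0,0],"rotation":[0,0,0]},{"jaw":40,"travel":[0,0,0],"rotation":[0,0,0]}]'; python3 -c "
from h import *
go(.572,-.081,.2)"
```

```text
t: 18.68
tool_pos: [0.4898, -0.377, 0.0539]
tcp_rot: [0.647, 0.762, -0.0, -0.0]
contact_force: [-1.2, -0.5, 0.8]
width: 0.0513
gripper_force: 30.0
t: 19.35
tool_pos: [0.4903, -0.3773, 0.1989]
tcp_rot: [0.647, 0.762, -0.0, 0.001]
contact_force: [0.0, 0.3, -2.3]
width: 0.0515
gripper_force: 30.0
travel [ 6.98  3.22 -0.04] yawY 9.3
```

```bash
python3 -m pendant '[{"jaw":40,"travel":[0.4,0.18,0],"rotation":[0,0,0]},{"jaw":40,"travel":[0.74,0.34,0],"rotation":[0,0,0]},{"jaw":40,"travel":[0.74,0.34,0],"rotation":[0,0,0]},{"jaw":40,"travel":[0.74,0.34,0],"rotation":[0,0,0]},{"jaw":40,"travel":[0.74,0.34,0],"rotation":[0,0,0]},{"jaw":40,"travel":[0.74,0.34,0],"rotation":[0,0,0]},{"jaw":40,"travel":[0.74,0.35,0],"rotation":[0,0,0]},{"jaw":40,"travel":[0.74,0.35,0],"rotation":[0,0,0]}]'; python3 -m pendant '[{"jaw":40,"travel":[0.74,0.35,0],"rotation":[0,0,0]},{"jaw":40,"travel":[0.4,0.18,0],"rotation":[0,0,0]},{"jaw":40,"travel":[0.26,0.1,0],"rotation":[0,0,0]},{"jaw":40,"travel":[0,0,0],"rotation":[0,0,0]},{"jaw":40,"travel":[0,0,0],"rotation":[0,0,0]},{"jaw":40,"travel":[0,0,0],"rotation":[0,0,0]}]'; python3 -m pendant '[{"jaw":40,"travel":[0,0,0.7],"rotation":[0,0,0]},{"jaw":40,"travel":[0,0,0.9],"rotation":[0,0,0]},{"jaw":40,"travel":[0,0,0.8],"rotation":[0,0,0]},{"jaw":40,"travel":[0,0,0.6],"rotation":[0,0,0]},{"jaw":40,"travel":[0,0,0.3],"rotation":[0,0,0]},{"jaw":40,"travel":[0,0,0.15],"rotation":[0,0,0]},{"jaw":40,"travel":[0,0,0],"rotation":[0,0,0]},{"jaw":40,"travel":[0,0,0],"rotation":[0,0,0]}]'; python3 -c "
from h import *
go(.572,-.081,.0499)"
```

```text
t: 20.02
tool_pos: [0.5541, -0.1368, 0.1949]
tcp_rot: [0.647, 0.762, -0.0, -0.003]
contact_force: [-0.4, -0.3, -1.8]
width: 0.0512
gripper_force: 30.0
t: 20.52
tool_pos: [0.5707, -0.0814, 0.197]
tcp_rot: [0.647, 0.762, -0.0, -0.001]
contact_force: [0.1, -0.1, -2.2]
width: 0.0512
gripper_force: 30.0
t: 21.18
tool_pos: [0.5722, -0.0815, 0.0611]
tcp_rot: [0.648, 0.762, 0.0, 0.001]
contact_force: [0.8, -0.1, -1.8]
width: 0.0512
gripper_force: 30.0
travel [ 0.01 -0.    0.28] yawY 9.3
```

```bash
python3 -m pendant '[{"jaw":40,"travel":[0,0,0.1],"rotation":[0,0,0]},{"jaw":40,"travel":[0,0,0.08],"rotation":[0,0,0]},{"jaw":40,"travel":[0,0,0.04],"rotation":[0,0,0]},{"jaw":40,"travel":[0,0,0],"rotation":[0,0,0]},{"jaw":40,"travel":[0,0,0],"rotation":[0,0,0]}]';  python3 -m pendant '[{"jaw":40,"travel":[0,0,0.03],"rotation":[0,0,0]},{"jaw":40,"travel":[0,0,0],"rotation":[0,0,0]}]';python3 -m pendant '[{"jaw":40,"travel":[0,0,0.02],"rotation":[0,0,0]},{"jaw":40,"travel":[0,0,0],"rotation":[0,0,0]}]'
```

```text
t: 21.6
tool_pos: [0.5714, -0.0805, 0.0513]
tcp_rot: [0.647, 0.762, 0.0, 0.0]
contact_force: [1.1, -0.2, -2.1]
width: 0.0517
gripper_force: 30.0
t: 21.77
tool_pos: [0.5714, -0.0806, 0.0499]
tcp_rot: [0.647, 0.762, 0.0, 0.0]
contact_force: [0.6, -0.4, -1.3]
width: 0.0516
gripper_force: 30.0
t: 21.93
tool_pos: [0.5714, -0.0806, 0.0499]
tcp_rot: [0.647, 0.762, -0.0, 0.0]
contact_force: [-2.8, 0.3, 4.9]
width: 0.0517
gripper_force: 30.0
```

Orange is on the mat. I'll release, rise, quarter-turn so the fingers will close along the board's y, and hover in front of the weight.

```bash
python3 -m pendant '[{"jaw":88,"travel":[0,0,0],"rotation":[0,0,0]},{"jaw":88,"travel":[0,0,0],"rotation":[0,0,0]},{"jaw":88,"travel":[0,0,0],"rotation":[0,0,0]},{"jaw":88,"travel":[0,0,-0.6],"rotation":[0,0,0]},{"jaw":88,"travel":[0,0,-0.9],"rotation":[0,0,0]},{"jaw":88,"travel":[0,0,-0.9],"rotation":[0,0,0]},{"jaw":88,"travel":[0,0,-0.9],"rotation":[0,0,0]},{"jaw":88,"travel":[0,0,0],"rotation":[0,0,0]}]'; python3 -m pendant '[{"jaw":88,"travel":[0,0,0],"rotation":[0,0,0.94]},{"jaw":88,"travel":[0,0,0],"rotation":[0,0,0.94]},{"jaw":88,"travel":[0,0,0],"rotation":[0,0,0.94]},{"jaw":88,"travel":[0,0,0],"rotation":[0,0,0.94]},{"jaw":88,"travel":[0,0,0],"rotation":[0,0,0.94]},{"jaw":88,"travel":[0,0,0],"rotation":[0,0,0.94]},{"jaw":88,"travel":[0,0,0],"rotation":[0,0,0.94]}]'; python3 -m pendant '[{"jaw":88,"travel":[0,0,0],"rotation":[0,0,0.94]},{"jaw":88,"travel":[0,0,0],"rotation":[0,0,0.94]},{"jaw":88,"travel":[0,0,0],"rotation":[0,0,0.94]},{"jaw":88,"travel":[0,0,0],"rotation":[0,0,0.94]},{"jaw":88,"travel":[0,0,0],"rotation":[0,0,0.94]},{"jaw":88,"travel":[0,0,0],"rotation":[0,0,0.94]},{"jaw":88,"travel":[0,0,0],"rotation":[0,0,0.94]},{"jaw":88,"travel":[0,0,0],"rotation":[0,0,0]}]'; python3 -m pendant '[{"jaw":88,"travel":[-0.45,0.68,0],"rotation":[0,0,0]},{"jaw":88,"travel":[-0.45,0.68,0],"rotation":[0,0,0]},{"jaw":88,"travel":[-0.45,0.68,0],"rotation":[0,0,0]},{"jaw":88,"travel":[-0.45,0.68,0],"rotation":[0,0,0]},{"jaw":88,"travel":[-0.45,0.68,0],"rotation":[0,0,0]},{"jaw":88,"travel":[-0.45,0.68,0],"rotation":[0,0,0]},{"jaw":88,"travel":[-0.45,0.68,0],"rotation":[0,0,0]},{"jaw":88,"travel":[-0.45,0.68,0],"rotation":[0,0,0]}]';python3 -m pendant '[{"jaw":88,"travel":[0,0,0],"rotation":[0,0,0]},{"jaw":88,"travel":[0,0,0],"rotation":[0,0,0]},{"jaw":88,"travel":[0,0,0],"rotation":[0,0,0]}]'; python3 - <<'E'
from h import *
s=env.get_state();a=cams.get_image("wrist");cv2.imwrite("pics/w2.png",a[:,:,::-1])
for n,P in dict(w=[.4955,-.3139,.044],dbr=[.4701,-.258,.007],dbl=[.433,-.326,.007],dor=[.491,-.378,.007],bc=[.5294,-.2018,.004]).items(): print(n,w2p("wrist",P,s).round(1))
go(.4955,-.3135,.012)
E
```

```text
t: 22.6
tool_pos: [0.5757, -0.082, 0.1894]
tcp_rot: [0.647, 0.762, 0.002, 0.006]
contact_force: [1.6, -0.4, 0.8]
width: 0.0879
gripper_force: 0.0
t: 23.18
tool_pos: [0.5714, -0.0806, 0.1809]
tcp_rot: [0.892, 0.452, 0.0, 0.0]
contact_force: [-0.6, -0.5, 0.5]
width: 0.0874
gripper_force: 0.0
t: 23.85
tool_pos: [0.5714, -0.0806, 0.1809]
tcp_rot: [0.997, 0.075, 0.0, 0.0]
contact_force: [0.8, 0.2, -0.5]
width: 0.088
gripper_force: 0.0
t: 24.52
tool_pos: [0.4618, -0.3191, 0.1811]
tcp_rot: [0.997, 0.079, 0.0, 0.0]
contact_force: [0.6, -0.8, -0.1]
width: 0.0882
gripper_force: 0.0
t: 24.77
tool_pos: [0.4625, -0.3174, 0.1809]
tcp_rot: [0.997, 0.078, 0.0, -0.0]
contact_force: [0.3, 0.5, -0.2]
width: 0.0881
gripper_force: 0.0
w [[323.9 161.3]]
dbr [[268.5 172.5]]
dbl [[325.6 214.5]]
dor [[382.1 170.5]]
bc [[220.9 106.9]]
travel [0.82 0.05 4.22] yawY -81.0
```

View pics/w2.png

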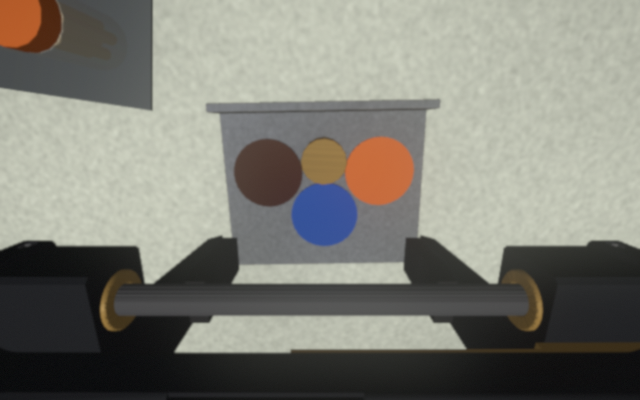

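With the board clear, the wrist view shows disc centres at brown (268,172), blue (324,213) and orange (380,171). The weight is at (324,161). All are within 2 px of prediction, so I'll go down on the weight.

```bash
python3 -m pendant '[{"jaw":88,"travel":[0.41,0.02,0],"rotation":[0,0,0]},{"jaw":88,"travel":[0.41,0.03,0],"rotation":[0,0,0]},{"jaw":88,"travel":[0,0,0.8],"rotation":[0,0,0]},{"jaw":88,"travel":[0,0,0.8],"rotation":[0,0,0]},{"jaw":88,"travel":[0,0,0.8],"rotation":[0,0,0]},{"jaw":88,"travel":[0,0,0.6],"rotation":[0,0,0]},{"jaw":88,"travel":[0,0,0],"rotation":[0,0,0]},{"jaw":88,"travel":[0,0,0],"rotation":[0,0,0]}]'; python3 - <<'E'
from h import *
go(.4955,-.3135,.012)
a=cv2.imread("pics/w2.png");s=dict(tool_pos=np.array([.4625,-.3174,.1809]),tcp_rot=np.array([.997,.078,0,0])/np.hypot(.997,.078))
hsv=cv2.cvtColor(a,cv2.COLOR_BGR2HSV)
# seeds: region grow from disc centres
for n,c in dict(brown=(268,172),blue=(324,215),orange=(380,171)).items():
    m=np.zeros((402,642),np.uint8);cv2.floodFill(cv2.GaussianBlur(a,(5,5),0),m,c,0,(18,18,18),(18,18,18),(255<<8)|cv2.FLOODFILL_MASK_ONLY|cv2.FLOODFILL_FIXED_RANGE)
    k,_=cv2.findContours(m[1:-1,1:-1],0,1);k=max(k,key=cv2.contourArea);e=cv2.fitEllipse(cv2.convexHull(k))
    print(n,np.round(e[0],1),np.round(e[1],1),p2w("wrist",[e[0]],.007,s).round(4))
E
```

```text
t: 25.48
tool_pos: [0.4951, -0.3127, 0.0601]
tcp_rot: [0.997, 0.078, -0.001, -0.001]
contact_force: [-0.6, 0.7, 1.0]
width: 0.0882
gripper_force: 0.0
travel [0.01 0.03 1.2 ] yawY -81.0
brown [268.2 172.4] [64.4 66.7] [[ 0.4701 -0.2577  0.007 ]]
blue [323.7 213.8] [61.5 63.7] [[ 0.4334 -0.3239  0.007 ]]
orange [379.  170.5] [64.4 67.7] [[ 0.4905 -0.3748  0.007 ]]
```

```bash
python3 -m pendant '[{"jaw":88,"travel":[0,0.02,0.5],"rotation":[0,0,0]},{"jaw":88,"travel":[0,0,0.4],"rotation":[0,0,0]},{"jaw":88,"travel":[0,0,0.2],"rotation":[0,0,0]},{"jaw":88,"travel":[0,0,0],"rotation":[0,0,0]},{"jaw":88,"travel":[0,0,0],"rotation":[0,0,0]}]'; python3 -m pendant '[{"jaw":32,"travel":[0,0,0],"rotation":[0,0,0]},{"jaw":32,"travel":[0,0,0],"rotation":[0,0,0]},{"jaw":32,"travel":[0,0,0],"rotation":[0,0,0]},{"jaw":32,"travel":[0,0,0],"rotation":[0,0,0]},{"jaw":32,"travel":[0,0,0],"rotation":[0,0,0]},{"jaw":32,"travel":[0,0,0],"rotation":[0,0,0]},{"jaw":32,"travel":[0,0,0],"rotation":[0,0,0]},{"jaw":32,"travel":[0,0,0],"rotation":[0,0,0]}]'
```

```text
t: 25.9
tool_pos: [0.4962, -0.3158, 0.0185]
tcp_rot: [0.997, 0.078, 0.001, 0.001]
contact_force: [0.1, -1.2, 0.4]
width: 0.0883
gripper_force: 0.0
t: 26.57
tool_pos: [0.4953, -0.3153, 0.0171]
tcp_rot: [0.997, 0.077, -0.0, -0.0]
contact_force: [0.1, 1.4, 1.6]
width: 0.0433
gripper_force: 30.0
```

```bash
python3 -m pendant '[{"jaw":60,"travel":[0,0,0],"rotation":[0,0,0]},{"jaw":60,"travel":[0,0,0],"rotation":[0,0,0]},{"jaw":60,"travel":[0,0,0.15],"rotation":[0,0,0]},{"jaw":60,"travel":[0,0,0],"rotation":[0,0,0]},{"jaw":32,"travel":[0,0,0],"rotation":[0,0,0]},{"jaw":32,"travel":[0,0,0],"rotation":[0,0,0]},{"jaw":32,"travel":[0,0,0],"rotation":[0,0,0]},{"jaw":32,"travel":[0,0,0],"rotation":[0,0,0]}]';python3 -m pendant '[{"jaw":32,"travel":[0,0,0],"rotation":[0,0,0]},{"jaw":32,"travel":[0,0,0],"rotation":[0,0,0]}]'; python3 -m pendant '[{"jaw":32,"travel":[0,0,-0.2],"rotation":[0,0,0]},{"jaw":32,"travel":[0,0,-0.5],"rotation":[0,0,0]},{"jaw":32,"travel":[0,0,-0.8],"rotation":[0,0,0]},{"jaw":32,"travel":[0,0,-0.8],"rotation":[0,0,0]},{"jaw":32,"travel":[0,0,-0.8],"rotation":[0,0,0]},{"jaw":32,"travel":[0,0,-0.5],"rotation":[0,0,0]},{"jaw":32,"travel":[0,0,0],"rotation":[0,0,0]},{"jaw":32,"travel":[0,0,0],"rotation":[0,0,0]}]'; python3 -c "
from h import *
go(.43,-.1,.15);go(.43,.1,.15);go(.4928,.2978,.15)"
```

```text
t: 27.23
tool_pos: [0.4953, -0.3155, 0.011]
tcp_rot: [0.997, 0.077, -0.0, -0.0]
contact_force: [0.7, -1.2, -1.9]
width: 0.0431
gripper_force: 30.0
t: 27.4
tool_pos: [0.4953, -0.3154, 0.011]
tcp_rot: [0.997, 0.077, -0.0, -0.0]
contact_force: [1.1, -0.6, -2.7]
width: 0.0434
gripper_force: 30.0
t: 28.07
tool_pos: [0.4956, -0.3157, 0.1559]
tcp_rot: [0.997, 0.077, 0.001, 0.001]
contact_force: [-1.4, -0.4, -6.6]
width: 0.0431
gripper_force: 30.0
travel [-0.79 -5.58  0.14] yawY -81.1
travel [ -0.02 -10.52   0.13] yawY -81.1
travel [  2.29 -15.17   0.13] yawY -81.1
```

```bash
python3 -m pendant '[{"jaw":32,"travel":[0.06,-0.4,0],"rotation":[0,0,0]},{"jaw":32,"travel":[0.14,-0.86,0],"rotation":[0,0,0]},{"jaw":32,"travel":[0.13,-0.86,0],"rotation":[0,0,0]},{"jaw":32,"travel":[0.14,-0.86,0],"rotation":[0,0,0]},{"jaw":32,"travel":[0.13,-0.86,0],"rotation":[0,0,0]},{"jaw":32,"travel":[0.14,-0.86,0],"rotation":[0,0,0]},{"jaw":32,"travel":[0.13,-0.86,0],"rotation":[0,0,0]},{"jaw":32,"travel":[0.14,-0.86,0],"rotation":[0,0,0]}]'; python3 -m pendant '[{"jaw":32,"travel":[0.13,-0.86,0],"rotation":[0,0,0]},{"jaw":32,"travel":[0.14,-0.86,0],"rotation":[0,0,0]},{"jaw":32,"travel":[0.13,-0.86,0],"rotation":[0,0,0]},{"jaw":32,"travel":[0.14,-0.86,0],"rotation":[0,0,0]},{"jaw":32,"travel":[0.13,-0.86,0],"rotation":[0,0,0]},{"jaw":32,"travel":[0.14,-0.86,0],"rotation":[0,0,0]},{"jaw":32,"travel":[0.13,-0.86,0],"rotation":[0,0,0]},{"jaw":32,"travel":[0.14,-0.86,0],"rotation":[0,0,0]}]'; python3 -m pendant '[{"jaw":32,"travel":[0.13,-0.86,0],"rotation":[0,0,0]},{"jaw":32,"travel":[0.07,-0.6,0],"rotation":[0,0,0]},{"jaw":32,"travel":[0,-0.41,0],"rotation":[0,0,0]},{"jaw":32,"travel":[0,0,0],"rotation":[0,0,0]},{"jaw":32,"travel":[0,0,0],"rotation":[0,0,0]},{"jaw":32,"travel":[0,0,0],"rotation":[0,0,0]}]'; python3 - <<'E'
from h import *
go(.4928,.2978,.053)
s=env.get_state();a=cams.get_image("wrist");t=cams.get_image("top");cv2.imwrite("pics/w3.png",a[:,:,::-1]);cv2.imwrite("pics/t3.png",t[:,:,::-1])
print(s["t"],s["tool_pos"],s["tcp_rot"],"pan pred",w2p("wrist",[[.4928,.2978,.046]],s))
th=np.linspace(0,6.28,60);
for r in(.029,.031,.062):
    p=w2p("wrist",np.c_[.4928+r*np.cos(th),.2978+r*np.sin(th),np.full(60,.046)],s);print(r,p.min(0).round(1),p.max(0).round(1))
E
```

```text
t: 28.73
tool_pos: [0.4931, -0.0526, 0.1523]
tcp_rot: [0.997, 0.077, -0.002, -0.001]
contact_force: [0.4, 1.0, -4.9]
width: 0.0435
gripper_force: 30.0
t: 29.4
tool_pos: [0.493, 0.2248, 0.1522]
tcp_rot: [0.997, 0.077, -0.003, 0.0]
contact_force: [1.5, 0.4, -5.2]
width: 0.0431
gripper_force: 30.0
t: 29.9
tool_pos: [0.4908, 0.2975, 0.153]
tcp_rot: [0.997, 0.077, -0.002, 0.001]
contact_force: [1.0, -0.8, -5.0]
width: 0.0434
gripper_force: 30.0
travel [ 0.06 -0.    2.5 ] yawY -81.1
29.9 [0.49081208 0.29752144 0.15303746] [ 9.96995416e-01  7.74344742e-02 -1.88908214e-03  6.88055278e-04] pan pred [[322.09058706 200.80079484]]
0.029 [288.7 167.6] [355.4 232.1]
0.031 [286.4 165.2] [357.7 234.2]
0.062 [250.7 127.3] [393.4 265.7]
```

View pics/w3.png

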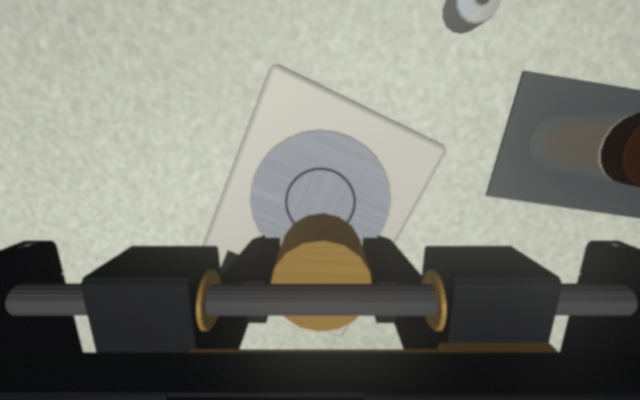

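Ring spans columns 286–355 with its top at row 167, and the pan spans 250–391 with its top at 130, so the centre is within about 2 mm of prediction. The weight's top, in the hand, spans (272–371, 240–331).

```bash
python3 - <<'E'
from h import *
I=dict(tool_pos=np.zeros(3),tcp_rot=[0,0,0,1])
th=np.linspace(0,6.28,90)
for dx in(-.004,-.002,0,.002,.004):
    p=w2p("wrist",np.c_[dx+.022*np.cos(th),.022*np.sin(th),np.full(90,-.033)],I);print(dx,p.min(0).round(1),p.max(0).round(1))
go(.4917,.2982,.053)
E
```

```text
-0.004 [271.3 249.9] [375.4 341.9]
-0.002 [271.1 245.3] [375.6 338.1]
0 [270.9 240.6] [375.8 334.2]
0.002 [270.7 236. ] [376.  330.3]
0.004 [270.4 231.2] [376.3 326.4]
travel [ 0.01 -0.03  2.53] yawY -81.2
```

```bash
python3 -m pendant '[{"jaw":32,"travel":[0,0,0.6],"rotation":[0,0,0]},{"jaw":32,"travel":[0,0,0.7],"rotation":[0,0,0]},{"jaw":32,"travel":[0,0,0.5],"rotation":[0,0,0]},{"jaw":32,"travel":[0,0,0.3],"rotation":[0,0,0]},{"jaw":32,"travel":[0,0,0.1],"rotation":[0,0,0]},{"jaw":32,"travel":[0,0,0],"rotation":[0,0,0]},{"jaw":32,"travel":[0,0,0],"rotation":[0,0,0]},{"jaw":32,"travel":[0,0,0],"rotation":[0,0,0]}]'; python3 -c "
from h import *
go(.4917,.2982,.053)"
```

```text
t: 30.67
tool_pos: [0.4938, 0.2985, 0.0687]
tcp_rot: [0.997, 0.077, 0.001, -0.0]
contact_force: [-0.1, -0.6, -5.5]
width: 0.0432
gripper_force: 30.0
travel [-0.05 -0.    0.39] yawY -81.2
```

```bash
python3 -m pendant '[{"jaw":32,"travel":[-0.03,0,0.1],"rotation":[0,0,0]},{"jaw":32,"travel":[0,0,0.1],"rotation":[0,0,0]},{"jaw":32,"travel":[0,0,0.07],"rotation":[0,0,0]},{"jaw":32,"travel":[0,0,0.03],"rotation":[0,0,0]},{"jaw":32,"travel":[0,0,0],"rotation":[0,0,0]},{"jaw":32,"travel":[0,0,0],"rotation":[0,0,0]},{"jaw":32,"travel":[0,0,0],"rotation":[0,0,0]}]';  python3 -m pendant '[{"jaw":32,"travel":[0,0,0.03],"rotation":[0,0,0]},{"jaw":32,"travel":[0,0,0],"rotation":[0,0,0]},{"jaw":32,"travel":[0,0,0],"rotation":[0,0,0]}]'
```

```text
t: 31.25
tool_pos: [0.4913, 0.298, 0.0552]
tcp_rot: [0.997, 0.077, 0.0, -0.0]
contact_force: [0.0, 0.3, -3.7]
width: 0.0436
gripper_force: 30.0
t: 31.5
tool_pos: [0.4912, 0.298, 0.0539]
tcp_rot: [0.997, 0.077, -0.0, 0.0]
contact_force: [0.2, -0.4, -6.3]
width: 0.0435
gripper_force: 30.0
```

```bash
python3 -m pendant '[{"jaw":32,"travel":[0,0,0.02],"rotation":[0,0,0]},{"jaw":32,"travel":[0,0,0],"rotation":[0,0,0]},{"jaw":32,"travel":[0,0,0],"rotation":[0,0,0]}]';  python3 -m pendant '[{"jaw":32,"travel":[0,0,0.02],"rotation":[0,0,0]},{"jaw":32,"travel":[0,0,0],"rotation":[0,0,0]},{"jaw":32,"travel":[0,0,0],"rotation":[0,0,0]}]'
```

```text
t: 31.75
tool_pos: [0.4912, 0.298, 0.0531]
tcp_rot: [0.997, 0.077, -0.0, 0.0]
contact_force: [1.0, 0.7, -5.8]
width: 0.0433
gripper_force: 30.0
t: 32.0
tool_pos: [0.4913, 0.298, 0.053]
tcp_rot: [0.997, 0.077, 0.0, 0.0]
contact_force: [-4.6, -0.7, 4.9]
width: 0.0435
gripper_force: 30.0
```

Contact, so I'll release, rise and check it, with the top view for the jars on the mat as well.

```bash
python3 -m pendant '[{"jaw":88,"travel":[0,0,0],"rotation":[0,0,0]},{"jaw":88,"travel":[0,0,0],"rotation":[0,0,0]},{"jaw":88,"travel":[0,0,0],"rotation":[0,0,0]},{"jaw":88,"travel":[0,0,0],"rotation":[0,0,0]},{"jaw":88,"travel":[0,0,-0.5],"rotation":[0,0,0]},{"jaw":88,"travel":[0,0,-0.9],"rotation":[0,0,0]},{"jaw":88,"travel":[0,0,-0.9],"rotation":[0,0,0]},{"jaw":88,"travel":[0,0,-0.7],"rotation":[0,0,0]}]';  python3 -m pendant '[{"jaw":88,"travel":[-0.7,0,0],"rotation":[0,0,0]},{"jaw":88,"travel":[-0.7,0,0],"rotation":[0,0,0]},{"jaw":88,"travel":[0,0,0],"rotation":[0,0,0]},{"jaw":88,"travel":[0,0,0],"rotation":[0,0,0]}]'; python3 - <<'E'
from h import *
s=env.get_state();a=cams.get_image("wrist");t=cams.get_image("top");cv2.imwrite("pics/t4.png",t[:,:,::-1])
A=cv2.resize(a[80:260,210:430],None,fx=2,fy=2,interpolation=2);B=cv2.resize(t[160:225,250:368],None,fx=3,fy=3,interpolation=2)
o=np.zeros((560,440,3),np.uint8);o[:360]=A;o[362:557,:354]=B;cv2.imwrite("pics/v4.png",o[:,:,::-1])
th=np.linspace(0,6.28,90)
for c,r,z in(((.4912,.298),.022,.086),((.4915,.298),.031,.046)):
    p=w2p("wrist",np.c_[c[0]+r*np.cos(th),c[1]+r*np.sin(th),np.full(90,z)],s);print(((p.min(0)-[210,80])*2).round(0),((p.max(0)-[210,80])*2).round(0))
j=w2p("top",[[.5745,.0809,.098],[.5749,.0002,.098],[.5714,-.0806,.098]]);print((j-[250,160])*3+[0,362]);print(s["t"])
E
```

```text
t: 32.67
tool_pos: [0.4919, 0.2983, 0.1748]
tcp_rot: [0.997, 0.077, 0.001, -0.0]
contact_force: [0.2, -0.2, -0.2]
width: 0.088
gripper_force: 0.0
t: 33.0
tool_pos: [0.4351, 0.2894, 0.1725]
tcp_rot: [0.997, 0.078, 0.0, -0.0]
contact_force: [1.2, 0.5, 0.2]
width: 0.088
gripper_force: 0.0
[167.  55.] [283. 174.]
[155.  37.] [295. 181.]
[[ 55.64520957 453.1665924 ]
 [164.19762222 449.70894164]
 [273.10561852 451.47091353]]
33.0
```

View pics/v4.png

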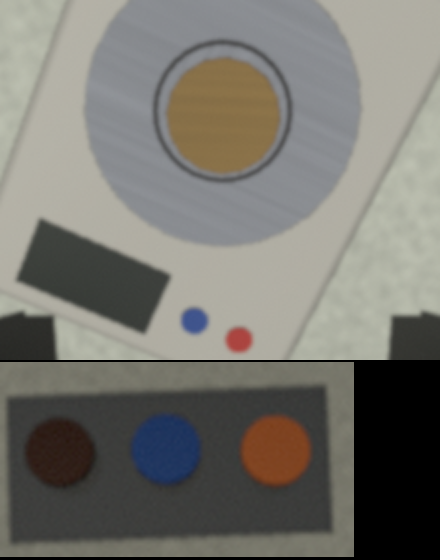

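The weight stands inside the ring: ring centre is at crop (222,110) and the weight top matches a position within about 1 mm of it. On the mat the jars stand upright in the order brown, blue, orange, within 2 mm of where they were released. Now I'll bring the jars back, brown first.

```bash
python3 -m pendant '[{"jaw":88,"travel":[0,0,0],"rotation":[0,0,-0.94]},{"jaw":88,"travel":[0,0,0],"rotation":[0,0,-0.94]},{"jaw":88,"travel":[0,0,0],"rotation":[0,0,-0.94]},{"jaw":88,"travel":[0,0,0],"rotation":[0,0,-0.94]},{"jaw":88,"travel":[0,0,0],"rotation":[0,0,-0.94]},{"jaw":88,"travel":[0,0,0],"rotation":[0,0,-0.94]},{"jaw":88,"travel":[0,0,0],"rotation":[0,0,-0.94]}]'; python3 -m pendant '[{"jaw":88,"travel":[0,0,0],"rotation":[0,0,-0.94]},{"jaw":88,"travel":[0,0,0],"rotation":[0,0,-0.94]},{"jaw":88,"travel":[0,0,0],"rotation":[0,0,-0.94]},{"jaw":88,"travel":[0,0,0],"rotation":[0,0,-0.94]},{"jaw":88,"travel":[0,0,0],"rotation":[0,0,-0.94]},{"jaw":88,"travel":[0,0,0],"rotation":[0,0,-0.94]},{"jaw":88,"travel":[0,0,0],"rotation":[0,0,-0.94]},{"jaw":88,"travel":[0,0,0],"rotation":[0,0,0]}]'; python3 -c "
from h import *
go(.5745,.0792,.145)"
```

```text
t: 33.68
tool_pos: [0.4372, 0.2894, 0.1721]
tcp_rot: [0.889, 0.457, 0.0, 0.0]
contact_force: [0.3, 0.5, 0.1]
width: 0.0881
gripper_force: 0.0
t: 34.35
tool_pos: [0.437, 0.2894, 0.1721]
tcp_rot: [0.646, 0.763, 0.0, 0.0]
contact_force: [-0.7, -0.3, -0.3]
width: 0.0882
gripper_force: 0.0
travel [-5.75  2.52  0.68] yawY 9.5
```

```bash
python3 -m pendant '[{"jaw":88,"travel":[-0.7,0.31,0.08],"rotation":[0,0,0]},{"jaw":88,"travel":[-0.7,0.31,0.08],"rotation":[0,0,0]},{"jaw":88,"travel":[-0.7,0.31,0.08],"rotation":[0,0,0]},{"jaw":88,"travel":[-0.7,0.31,0.08],"rotation":[0,0,0]},{"jaw":88,"travel":[-0.7,0.31,0.08],"rotation":[0,0,0]},{"jaw":88,"travel":[-0.7,0.31,0.08],"rotation":[0,0,0]},{"jaw":88,"travel":[-0.7,0.31,0.08],"rotation":[0,0,0]},{"jaw":88,"travel":[-0.7,0.31,0.08],"rotation":[0,0,0]}]'; python3 -m pendant '[{"jaw":88,"travel":[-0.15,0.04,0],"rotation":[0,0,0]},{"jaw":88,"travel":[0,0,0],"rotation":[0,0,0]},{"jaw":88,"travel":[0,0,0],"rotation":[0,0,0]},{"jaw":88,"travel":[0,0,0],"rotation":[0,0,0]}]'; python3 -c "
from h import *
go(.5745,.0792,.051)"
```

```text
t: 35.02
tool_pos: [0.5716, 0.0827, 0.1464]
tcp_rot: [0.649, 0.761, 0.0, 0.0]
contact_force: [0.2, -0.2, -0.6]
width: 0.088
gripper_force: 0.0
t: 35.35
tool_pos: [0.5723, 0.0797, 0.1465]
tcp_rot: [0.647, 0.762, -0.0, -0.0]
contact_force: [-0.3, -0.2, 1.0]
width: 0.088
gripper_force: 0.0
travel [-0.02  0.05  2.39] yawY 9.3
```

```bash
python3 -m pendant '[{"jaw":88,"travel":[0,0.03,0.6],"rotation":[0,0,0]},{"jaw":88,"travel":[0,0,0.8],"rotation":[0,0,0]},{"jaw":88,"travel":[0,0,0.6],"rotation":[0,0,0]},{"jaw":88,"travel":[0,0,0.39],"rotation":[0,0,0]},{"jaw":88,"travel":[0,0,0],"rotation":[0,0,0]},{"jaw":88,"travel":[0,0,0],"rotation":[0,0,0]},{"jaw":88,"travel":[0,0,0],"rotation":[0,0,0]},{"jaw":88,"travel":[0,0,0],"rotation":[0,0,0]}]'; python3 -c "
from h import *
go(.5745,.0792,.051)"
```

```text
t: 36.02
tool_pos: [0.5751, 0.0794, 0.053]
tcp_rot: [0.647, 0.762, 0.001, 0.001]
contact_force: [-0.6, 0.4, 0.8]
width: 0.0876
gripper_force: 0.0
travel [-0.   -0.02  0.05] yawY 9.4
```

```bash
python3 -m pendant '[{"jaw":88,"travel":[0,0,0.02],"rotation":[0,0,0]},{"jaw":40,"travel":[0,0,0],"rotation":[0,0,0]},{"jaw":40,"travel":[0,0,0],"rotation":[0,0,0]},{"jaw":40,"travel":[0,0,0],"rotation":[0,0,0]},{"jaw":40,"travel":[0,0,0],"rotation":[0,0,0]},{"jaw":40,"travel":[0,0,0],"rotation":[0,0,0]},{"jaw":40,"travel":[0,0,0],"rotation":[0,0,0]},{"jaw":40,"travel":[0,0,0],"rotation":[0,0,0]}]'; python3 -m pendant '[{"jaw":40,"travel":[0,0,-0.2],"rotation":[0,0,0]},{"jaw":40,"travel":[0,0,-0.5],"rotation":[0,0,0]},{"jaw":40,"travel":[0,0,-0.8],"rotation":[0,0,0]},{"jaw":40,"travel":[0,0,-0.8],"rotation":[0,0,0]},{"jaw":40,"travel":[0,0,-0.8],"rotation":[0,0,0]},{"jaw":40,"travel":[0,0,-0.6],"rotation":[0,0,0]},{"jaw":40,"travel":[0,0,0],"rotation":[0,0,0]},{"jaw":40,"travel":[0,0,0],"rotation":[0,0,0]}]'; python3 -c "
from h import *
go(.47,-.258,.2)"
```

```text
t: 36.68
tool_pos: [0.574, 0.0789, 0.0503]
tcp_rot: [0.647, 0.762, 0.0, 0.0]
contact_force: [0.1, -0.3, 1.1]
width: 0.0516
gripper_force: 30.0
t: 37.35
tool_pos: [0.5746, 0.079, 0.1997]
tcp_rot: [0.647, 0.762, 0.001, 0.001]
contact_force: [-0.1, 0.2, -3.1]
width: 0.0514
gripper_force: 30.0
travel [-7.89 -3.95 -0.01] yawY 9.3
```

```bash
python3 -m pendant '[{"jaw":40,"travel":[-0.4,-0.2,0],"rotation":[0,0,0]},{"jaw":40,"travel":[-0.82,-0.41,0],"rotation":[0,0,0]},{"jaw":40,"travel":[-0.82,-0.41,0],"rotation":[0,0,0]},{"jaw":40,"travel":[-0.82,-0.41,0],"rotation":[0,0,0]},{"jaw":40,"travel":[-0.82,-0.41,0],"rotation":[0,0,0]},{"jaw":40,"travel":[-0.82,-0.41,0],"rotation":[0,0,0]},{"jaw":40,"travel":[-0.82,-0.41,0],"rotation":[0,0,0]},{"jaw":40,"travel":[-0.82,-0.41,0],"rotation":[0,0,0]}]'; python3 -m pendant '[{"jaw":40,"travel":[-0.82,-0.41,0],"rotation":[0,0,0]},{"jaw":40,"travel":[-0.6,-0.3,0],"rotation":[0,0,0]},{"jaw":40,"travel":[-0.33,-0.17,0],"rotation":[0,0,0]},{"jaw":40,"travel":[0,0,0],"rotation":[0,0,0]},{"jaw":40,"travel":[0,0,0],"rotation":[0,0,0]},{"jaw":40,"travel":[0,0,0],"rotation":[0,0,0]}]'; python3 -m pendant '[{"jaw":40,"travel":[0,0,0.7],"rotation":[0,0,0]},{"jaw":40,"travel":[0,0,0.9],"rotation":[0,0,0]},{"jaw":40,"travel":[0,0,0.8],"rotation":[0,0,0]},{"jaw":40,"travel":[0,0,0.6],"rotation":[0,0,0]},{"jaw":40,"travel":[0,0,0.3],"rotation":[0,0,0]},{"jaw":40,"travel":[0,0,0.05],"rotation":[0,0,0]},{"jaw":40,"travel":[0,0,0],"rotation":[0,0,0]},{"jaw":40,"travel":[0,0,0],"rotation":[0,0,0]}]'; python3 -c "
from h import *
go(.47,-.258,.0543)"
```

```text
t: 38.02
tool_pos: [0.4904, -0.1839, 0.1957]
tcp_rot: [0.647, 0.762, -0.0, -0.002]
contact_force: [0.7, 0.5, -2.2]
width: 0.0517
gripper_force: 30.0
t: 38.52
tool_pos: [0.4686, -0.2567, 0.1967]
tcp_rot: [0.647, 0.762, 0.0, -0.002]
contact_force: [0.5, 1.1, -2.3]
width: 0.0513
gripper_force: 30.0
t: 39.18
tool_pos: [0.4703, -0.2584, 0.0657]
tcp_rot: [0.647, 0.763, 0.0, 0.001]
contact_force: [0.8, -0.3, -1.2]
width: 0.0514
gripper_force: 30.0
travel [ 0.01 -0.01  0.29] yawY 9.4
```

```bash
python3 -m pendant '[{"jaw":40,"travel":[0,0,0.1],"rotation":[0,0,0]},{"jaw":40,"travel":[0,0,0.08],"rotation":[0,0,0]},{"jaw":40,"travel":[0,0,0.04],"rotation":[0,0,0]},{"jaw":40,"travel":[0,0,0],"rotation":[0,0,0]},{"jaw":40,"travel":[0,0,0],"rotation":[0,0,0]}]';  python3 -m pendant '[{"jaw":40,"travel":[0,0,0.03],"rotation":[0,0,0]},{"jaw":40,"travel":[0,0,0],"rotation":[0,0,0]}]';python3 -m pendant '[{"jaw":40,"travel":[0,0,0.02],"rotation":[0,0,0]},{"jaw":40,"travel":[0,0,0],"rotation":[0,0,0]}]'
```

```text
t: 39.6
tool_pos: [0.4692, -0.2582, 0.0557]
tcp_rot: [0.647, 0.762, -0.0, 0.0]
contact_force: [0.1, -0.1, -2.4]
width: 0.0513
gripper_force: 30.0
t: 39.77
tool_pos: [0.4693, -0.2582, 0.0544]
tcp_rot: [0.647, 0.762, 0.0, 0.0]
contact_force: [-0.4, -0.4, -1.5]
width: 0.0514
gripper_force: 30.0
t: 39.93
tool_pos: [0.4694, -0.2583, 0.0543]
tcp_rot: [0.647, 0.762, -0.0, 0.0]
contact_force: [-2.1, 2.0, 6.4]
width: 0.0513
gripper_force: 30.0
```

```bash
python3 -m pendant '[{"jaw":88,"travel":[0,0,0],"rotation":[0,0,0]},{"jaw":88,"travel":[0,0,0],"rotation":[0,0,0]},{"jaw":88,"travel":[0,0,0],"rotation":[0,0,0]},{"jaw":88,"travel":[0,0,0],"rotation":[0,0,0]},{"jaw":88,"travel":[0,0,-0.6],"rotation":[0,0,0]},{"jaw":88,"travel":[0,0,-0.9],"rotation":[0,0,0]},{"jaw":88,"travel":[0,0,-0.8],"rotation":[0,0,0]},{"jaw":88,"travel":[0,0,0],"rotation":[0,0,0]}]'; python3 -m pendant '[{"jaw":88,"travel":[0.6,0.5,0],"rotation":[0,0,0]},{"jaw":88,"travel":[0.6,0.5,0],"rotation":[0,0,0]},{"jaw":88,"travel":[0.6,0.5,0],"rotation":[0,0,0]},{"jaw":88,"travel":[0.6,0.5,0],"rotation":[0,0,0]},{"jaw":88,"travel":[0.6,0.5,0],"rotation":[0,0,0]},{"jaw":88,"travel":[0.6,0.5,0],"rotation":[0,0,0]},{"jaw":88,"travel":[0.35,0.24,0],"rotation":[0,0,0]},{"jaw":88,"travel":[0,0,0],"rotation":[0,0,0]}]';python3 -m pendant '[{"jaw":88,"travel":[0,0,0],"rotation":[0,0,0]},{"jaw":88,"travel":[0,0,0],"rotation":[0,0,0]}]'; python3 -c "
from h import *
go(.5714,-.0815,.051)"
```

```text
t: 40.6
tool_pos: [0.4725, -0.2608, 0.1521]
tcp_rot: [0.647, 0.762, -0.0, 0.005]
contact_force: [0.2, -1.1, 0.5]
width: 0.088
gripper_force: 0.0
t: 41.27
tool_pos: [0.5724, -0.078, 0.1451]
tcp_rot: [0.646, 0.763, 0.0, -0.0]
contact_force: [-0.7, -0.8, -0.5]
width: 0.0877
gripper_force: 0.0
t: 41.43
tool_pos: [0.571, -0.0817, 0.1451]
tcp_rot: [0.647, 0.762, -0.0, -0.0]
contact_force: [0.2, 0.3, 0.0]
width: 0.0882
gripper_force: 0.0
travel [0.   0.01 2.35] yawY 9.3
```

```bash
python3 -m pendant '[{"jaw":88,"travel":[0,0,0.6],"rotation":[0,0,0]},{"jaw":88,"travel":[0,0,0.8],"rotation":[0,0,0]},{"jaw":88,"travel":[0,0,0.6],"rotation":[0,0,0]},{"jaw":88,"travel":[0,0,0.35],"rotation":[0,0,0]},{"jaw":88,"travel":[0,0,0],"rotation":[0,0,0]},{"jaw":88,"travel":[0,0,0],"rotation":[0,0,0]},{"jaw":88,"travel":[0,0,0],"rotation":[0,0,0]},{"jaw":88,"travel":[0,0,0],"rotation":[0,0,0]}]'; python3 -m pendant '[{"jaw":40,"travel":[0,0,0],"rotation":[0,0,0]},{"jaw":40,"travel":[0,0,0],"rotation":[0,0,0]},{"jaw":40,"travel":[0,0,0],"rotation":[0,0,0]},{"jaw":40,"travel":[0,0,0],"rotation":[0,0,0]},{"jaw":40,"travel":[0,0,0],"rotation":[0,0,0]},{"jaw":40,"travel":[0,0,0],"rotation":[0,0,0]},{"jaw":40,"travel":[0,0,0],"rotation":[0,0,0]},{"jaw":40,"travel":[0,0,0],"rotation":[0,0,0]}]'; python3 -m pendant '[{"jaw":40,"travel":[0,0,-0.2],"rotation":[0,0,0]},{"jaw":40,"travel":[0,0,-0.5],"rotation":[0,0,0]},{"jaw":40,"travel":[0,0,-0.8],"rotation":[0,0,0]},{"jaw":40,"travel":[0,0,-0.8],"rotation":[0,0,0]},{"jaw":40,"travel":[0,0,-0.8],"rotation":[0,0,0]},{"jaw":40,"travel":[0,0,-0.6],"rotation":[0,0,0]},{"jaw":40,"travel":[0,0,0],"rotation":[0,0,0]},{"jaw":40,"travel":[0,0,0],"rotation":[0,0,0]}]'; python3 -c "
from h import *
go(.4906,-.3765,.2)"
```

```text
t: 42.1
tool_pos: [0.5726, -0.0821, 0.0532]
tcp_rot: [0.647, 0.762, 0.0, 0.001]
contact_force: [-0.5, 0.2, -0.9]
width: 0.0883
gripper_force: 0.0
t: 42.77
tool_pos: [0.5714, -0.0811, 0.0516]
tcp_rot: [0.647, 0.762, -0.0, -0.0]
contact_force: [-0.7, -0.5, 1.5]
width: 0.0517
gripper_force: 30.0
t: 43.43
tool_pos: [0.5721, -0.0814, 0.2009]
tcp_rot: [0.647, 0.762, 0.001, 0.001]
contact_force: [-0.5, -0.5, -2.9]
width: 0.052
gripper_force: 30.0
travel [-6.95 -3.21  0.02] yawY 9.3
```

```bash
python3 -m pendant '[{"jaw":40,"travel":[-0.4,-0.18,0],"rotation":[0,0,0]},{"jaw":40,"travel":[-0.74,-0.34,0],"rotation":[0,0,0]},{"jaw":40,"travel":[-0.74,-0.34,0],"rotation":[0,0,0]},{"jaw":40,"travel":[-0.74,-0.34,0],"rotation":[0,0,0]},{"jaw":40,"travel":[-0.74,-0.34,0],"rotation":[0,0,0]},{"jaw":40,"travel":[-0.74,-0.34,0],"rotation":[0,0,0]},{"jaw":40,"travel":[-0.74,-0.34,0],"rotation":[0,0,0]},{"jaw":40,"travel":[-0.74,-0.34,0],"rotation":[0,0,0]}]'; python3 -m pendant '[{"jaw":40,"travel":[-0.74,-0.34,0],"rotation":[0,0,0]},{"jaw":40,"travel":[-0.4,-0.2,0],"rotation":[0,0,0]},{"jaw":40,"travel":[-0.23,-0.11,0],"rotation":[0,0,0]},{"jaw":40,"travel":[0,0,0],"rotation":[0,0,0]},{"jaw":40,"travel":[0,0,0],"rotation":[0,0,0]},{"jaw":40,"travel":[0,0,0],"rotation":[0,0,0]}]'; python3 -m pendant '[{"jaw":40,"travel":[0,0,0.7],"rotation":[0,0,0]},{"jaw":40,"travel":[0,0,0.9],"rotation":[0,0,0]},{"jaw":40,"travel":[0,0,0.8],"rotation":[0,0,0]},{"jaw":40,"travel":[0,0,0.6],"rotation":[0,0,0]},{"jaw":40,"travel":[0,0,0.3],"rotation":[0,0,0]},{"jaw":40,"travel":[0,0,0.05],"rotation":[0,0,0]},{"jaw":40,"travel":[0,0,0],"rotation":[0,0,0]},{"jaw":40,"travel":[0,0,0],"rotation":[0,0,0]}]'; python3 -c "
from h import *
go(.4906,-.3765,.0556)"
```

```text
t: 44.1
tool_pos: [0.5047, -0.3184, 0.1964]
tcp_rot: [0.647, 0.762, 0.0, -0.002]
contact_force: [0.1, -0.6, -1.5]
width: 0.051
gripper_force: 30.0
t: 44.6
tool_pos: [0.49, -0.3746, 0.1985]
tcp_rot: [0.647, 0.763, 0.0, -0.001]
contact_force: [1.2, -0.2, -1.7]
width: 0.0514
gripper_force: 30.0
t: 45.27
tool_pos: [0.4911, -0.3768, 0.0674]
tcp_rot: [0.647, 0.763, -0.0, 0.001]
contact_force: [-0.0, -1.0, -2.4]
width: 0.051
gripper_force: 30.0
travel [ 0.01 -0.01  0.29] yawY 9.4
```

```bash
python3 -m pendant '[{"jaw":40,"travel":[0,0.01,0.1],"rotation":[0,0,0]},{"jaw":40,"travel":[0,0,0.08],"rotation":[0,0,0]},{"jaw":40,"travel":[0,0,0.04],"rotation":[0,0,0]},{"jaw":40,"travel":[0,0,0],"rotation":[0,0,0]},{"jaw":40,"travel":[0,0,0],"rotation":[0,0,0]}]';  python3 -m pendant '[{"jaw":40,"travel":[0,0,0.03],"rotation":[0,0,0]},{"jaw":40,"travel":[0,0,0],"rotation":[0,0,0]}]';python3 -m pendant '[{"jaw":40,"travel":[0,0,0.02],"rotation":[0,0,0]},{"jaw":40,"travel":[0,0,0],"rotation":[0,0,0]}]'
```

```text
t: 45.68
tool_pos: [0.4902, -0.3763, 0.0568]
tcp_rot: [0.647, 0.762, -0.0, 0.0]
contact_force: [-0.2, -0.5, -1.6]
width: 0.0513
gripper_force: 30.0
t: 45.85
tool_pos: [0.4904, -0.3764, 0.0556]
tcp_rot: [0.647, 0.762, -0.0, 0.0]
contact_force: [-0.3, 0.2, -2.2]
width: 0.0512
gripper_force: 30.0
t: 46.02
tool_pos: [0.4904, -0.3765, 0.0556]
tcp_rot: [0.647, 0.762, -0.0, 0.0]
contact_force: [-2.3, 1.7, 5.4]
width: 0.0518
gripper_force: 30.0
```

```bash
python3 -m pendant '[{"jaw":88,"travel":[0,0,0],"rotation":[0,0,0]},{"jaw":88,"travel":[0,0,0],"rotation":[0,0,0]},{"jaw":88,"travel":[0,0,0],"rotation":[0,0,0]},{"jaw":88,"travel":[0,0,0],"rotation":[0,0,0]},{"jaw":88,"travel":[0,0,-0.6],"rotation":[0,0,0]},{"jaw":88,"travel":[0,0,-0.9],"rotation":[0,0,0]},{"jaw":88,"travel":[0,0,-0.8],"rotation":[0,0,0]},{"jaw":88,"travel":[0,0,0],"rotation":[0,0,0]}]'; python3 -m pendant '[{"jaw":88,"travel":[0.78,0.31,0],"rotation":[0,0,0]},{"jaw":88,"travel":[0.78,0.31,0],"rotation":[0,0,0]},{"jaw":88,"travel":[0.78,0.31,0],"rotation":[0,0,0]},{"jaw":88,"travel":[0.78,0.31,0],"rotation":[0,0,0]},{"jaw":88,"travel":[0.78,0.31,0],"rotation":[0,0,0]},{"jaw":88,"travel":[0.78,0.31,0],"rotation":[0,0,0]},{"jaw":88,"travel":[0.78,0.31,0],"rotation":[0,0,0]},{"jaw":88,"travel":[0.78,0.31,0],"rotation":[0,0,0]}]';python3 -m pendant '[{"jaw":88,"travel":[0.78,0.31,0],"rotation":[0,0,0]},{"jaw":88,"travel":[0.78,0.31,0],"rotation":[0,0,0]},{"jaw":88,"travel":[0.78,0.31,0],"rotation":[0,0,0]},{"jaw":88,"travel":[0.35,0.21,0],"rotation":[0,0,0]},{"jaw":88,"travel":[0,0,0],"rotation":[0,0,0]},{"jaw":88,"travel":[0,0,0],"rotation":[0,0,0]},{"jaw":88,"travel":[0,0,0],"rotation":[0,0,0]}]'; python3 -c "
from h import *
go(.575,-.0005,.051)"
```

```text
t: 46.68
tool_pos: [0.4932, -0.3794, 0.1542]
tcp_rot: [0.647, 0.762, -0.001, 0.006]
contact_force: [1.0, -1.2, 0.7]
width: 0.0877
gripper_force: 0.0
t: 47.35
tool_pos: [0.5477, -0.1122, 0.1464]
tcp_rot: [0.647, 0.762, 0.0, 0.0]
contact_force: [1.0, -0.8, 0.5]
width: 0.088
gripper_force: 0.0
t: 47.93
tool_pos: [0.5749, -0.0009, 0.1464]
tcp_rot: [0.647, 0.762, -0.0, -0.0]
contact_force: [0.5, -0.2, 0.3]
width: 0.088
gripper_force: 0.0
travel [0.01 0.   2.38] yawY 9.3
```

```bash
python3 -m pendant '[{"jaw":88,"travel":[0,0,0.6],"rotation":[0,0,0]},{"jaw":88,"travel":[0,0,0.8],"rotation":[0,0,0]},{"jaw":88,"travel":[0,0,0.6],"rotation":[0,0,0]},{"jaw":88,"travel":[0,0,0.38],"rotation":[0,0,0]},{"jaw":88,"travel":[0,0,0],"rotation":[0,0,0]},{"jaw":88,"travel":[0,0,0],"rotation":[0,0,0]},{"jaw":88,"travel":[0,0,0],"rotation":[0,0,0]},{"jaw":88,"travel":[0,0,0],"rotation":[0,0,0]}]'; python3 -m pendant '[{"jaw":40,"travel":[0,0,0],"rotation":[0,0,0]},{"jaw":40,"travel":[0,0,0],"rotation":[0,0,0]},{"jaw":40,"travel":[0,0,0],"rotation":[0,0,0]},{"jaw":40,"travel":[0,0,0],"rotation":[0,0,0]},{"jaw":40,"travel":[0,0,0],"rotation":[0,0,0]},{"jaw":40,"travel":[0,0,0],"rotation":[0,0,0]},{"jaw":40,"travel":[0,0,0],"rotation":[0,0,0]},{"jaw":40,"travel":[0,0,0],"rotation":[0,0,0]}]'; python3 -m pendant '[{"jaw":40,"travel":[0,0,-0.2],"rotation":[0,0,0]},{"jaw":40,"travel":[0,0,-0.5],"rotation":[0,0,0]},{"jaw":40,"travel":[0,0,-0.8],"rotation":[0,0,0]},{"jaw":40,"travel":[0,0,-0.8],"rotation":[0,0,0]},{"jaw":40,"travel":[0,0,-0.8],"rotation":[0,0,0]},{"jaw":40,"travel":[0,0,-0.6],"rotation":[0,0,0]},{"jaw":40,"travel":[0,0,0],"rotation":[0,0,0]},{"jaw":40,"travel":[0,0,0],"rotation":[0,0,0]}]'; python3 -c "
from h import *
go(.4332,-.325,.2)"
```

```text
t: 48.6
tool_pos: [0.5764, -0.0011, 0.0532]
tcp_rot: [0.647, 0.762, 0.001, 0.001]
contact_force: [-0.2, 0.1, 0.1]
width: 0.0879
gripper_force: 0.0
t: 49.27
tool_pos: [0.5752, -0.0002, 0.0516]
tcp_rot: [0.647, 0.762, 0.0, -0.0]
contact_force: [-0.1, 0.5, 2.3]
width: 0.0514
gripper_force: 30.0
t: 49.93
tool_pos: [0.5759, -0.0004, 0.2008]
tcp_rot: [0.647, 0.762, 0.001, 0.001]
contact_force: [-0.3, 0.3, -3.8]
width: 0.0514
gripper_force: 30.0
travel [-7.43 -4.84  0.02] yawY 9.3
```

```bash
python3 -m pendant '[{"jaw":40,"travel":[-0.4,-0.26,0],"rotation":[0,0,0]},{"jaw":40,"travel":[-0.8,-0.52,0],"rotation":[0,0,0]},{"jaw":40,"travel":[-0.8,-0.52,0],"rotation":[0,0,0]},{"jaw":40,"travel":[-0.8,-0.52,0],"rotation":[0,0,0]},{"jaw":40,"travel":[-0.8,-0.52,0],"rotation":[0,0,0]},{"jaw":40,"travel":[-0.8,-0.52,0],"rotation":[0,0,0]},{"jaw":40,"travel":[-0.8,-0.52,0],"rotation":[0,0,0]},{"jaw":40,"travel":[-0.8,-0.52,0],"rotation":[0,0,0]}]'; python3 -m pendant '[{"jaw":40,"travel":[-0.8,-0.52,0],"rotation":[0,0,0]},{"jaw":40,"travel":[-0.4,-0.26,0],"rotation":[0,0,0]},{"jaw":40,"travel":[-0.23,-0.16,0],"rotation":[0,0,0]},{"jaw":40,"travel":[0,0,0],"rotation":[0,0,0]},{"jaw":40,"travel":[0,0,0],"rotation":[0,0,0]},{"jaw":40,"travel":[0,0,0],"rotation":[0,0,0]}]'; python3 -m pendant '[{"jaw":40,"travel":[0,0,0.7],"rotation":[0,0,0]},{"jaw":40,"travel":[0,0,0.9],"rotation":[0,0,0]},{"jaw":40,"travel":[0,0,0.8],"rotation":[0,0,0]},{"jaw":40,"travel":[0,0,0.6],"rotation":[0,0,0]},{"jaw":40,"travel":[0,0,0.3],"rotation":[0,0,0]},{"jaw":40,"travel":[0,0,0.05],"rotation":[0,0,0]},{"jaw":40,"travel":[0,0,0],"rotation":[0,0,0]},{"jaw":40,"travel":[0,0,0],"rotation":[0,0,0]}]'; python3 -c "
from h import *
go(.4332,-.325,.0556)"
```

```text
t: 50.6
tool_pos: [0.4579, -0.2628, 0.1968]
tcp_rot: [0.647, 0.762, 0.0, -0.002]
contact_force: [0.5, -0.1, -2.4]
width: 0.052
gripper_force: 30.0
t: 51.1
tool_pos: [0.4326, -0.3232, 0.1985]
tcp_rot: [0.647, 0.763, 0.0, -0.001]
contact_force: [0.1, -0.1, -2.4]
width: 0.0515
gripper_force: 30.0
t: 51.77
tool_pos: [0.4336, -0.3254, 0.0671]
tcp_rot: [0.647, 0.763, -0.0, 0.001]
contact_force: [0.6, -0.6, -2.0]
width: 0.0519
gripper_force: 30.0
travel [ 0.01 -0.01  0.29] yawY 9.4
```

```bash
python3 -m pendant '[{"jaw":40,"travel":[0,0.01,0.1],"rotation":[0,0,0]},{"jaw":40,"travel":[0,0,0.08],"rotation":[0,0,0]},{"jaw":40,"travel":[0,0,0.04],"rotation":[0,0,0]},{"jaw":40,"travel":[0,0,0],"rotation":[0,0,0]},{"jaw":40,"travel":[0,0,0],"rotation":[0,0,0]}]';  python3 -m pendant '[{"jaw":40,"travel":[0,0,0.03],"rotation":[0,0,0]},{"jaw":40,"travel":[0,0,0],"rotation":[0,0,0]}]';python3 -m pendant '[{"jaw":40,"travel":[0,0,0.02],"rotation":[0,0,0]},{"jaw":40,"travel":[0,0,0],"rotation":[0,0,0]}]'
```

```text
t: 52.18
tool_pos: [0.4328, -0.325, 0.0569]
tcp_rot: [0.647, 0.762, -0.0, 0.0]
contact_force: [-0.9, 0.3, -2.0]
width: 0.0514
gripper_force: 30.0
t: 52.35
tool_pos: [0.4328, -0.3251, 0.0556]
tcp_rot: [0.647, 0.762, -0.0, 0.0]
contact_force: [0.9, -0.3, -2.3]
width: 0.0511
gripper_force: 30.0
t: 52.52
tool_pos: [0.4329, -0.3252, 0.0556]
tcp_rot: [0.647, 0.762, -0.0, 0.0]
contact_force: [-3.0, 2.0, 5.2]
width: 0.0514
gripper_force: 30.0
```

```bash
python3 -m pendant '[{"jaw":88,"travel":[0,0,0],"rotation":[0,0,0]},{"jaw":88,"travel":[0,0,0],"rotation":[0,0,0]},{"jaw":88,"travel":[0,0,0],"rotation":[0,0,0]},{"jaw":88,"travel":[0,0,0],"rotation":[0,0,0]},{"jaw":88,"travel":[0,0,-0.6],"rotation":[0,0,0]},{"jaw":88,"travel":[0,0,-0.9],"rotation":[0,0,0]},{"jaw":88,"travel":[0,0,-0.9],"rotation":[0,0,0]},{"jaw":88,"travel":[0,0,-0.9],"rotation":[0,0,0]}]'; python3 -m pendant '[{"jaw":88,"travel":[0.7,0.2,0],"rotation":[0,0,0]},{"jaw":88,"travel":[0.8,0.2,0],"rotation":[0,0,0]},{"jaw":88,"travel":[0.8,0.2,0],"rotation":[0,0,0]},{"jaw":88,"travel":[0.8,0.2,0],"rotation":[0,0,0]},{"jaw":88,"travel":[0.8,0.2,0],"rotation":[0,0,0]},{"jaw":88,"travel":[0.8,0.2,0],"rotation":[0,0,0]},{"jaw":88,"travel":[0.8,0.2,0],"rotation":[0,0,0]},{"jaw":88,"travel":[0.8,0.2,0],"rotation":[0,0,0]}]'; python3 -m pendant '[{"jaw":88,"travel":[0.8,0,0],"rotation":[0,0,0]},{"jaw":88,"travel":[0.8,0,0],"rotation":[0,0,0]},{"jaw":88,"travel":[0,0,0],"rotation":[0,0,0]},{"jaw":88,"travel":[0,0,0],"rotation":[0,0,0]}]'; python3 - <<'E'
from h import *
t=cams.get_image("top");sc=cams.get_image("scene");cv2.imwrite("pics/t5.png",t[:,:,::-1])
A=cv2.resize(t[185:290,385:500],None,fx=3.5,fy=3.5,interpolation=2);B=cv2.resize(sc[195:305,130:255],None,fx=3,fy=3,interpolation=2)
o=np.zeros((370,800,3),np.uint8);o[:A.shape[0],:A.shape[1]]=A;o[:B.shape[0],410:410+B.shape[1]]=B;cv2.imwrite("pics/v5.png",o[:,:,::-1])
P=np.array([[.47,-.258,.102],[.4332,-.325,.102],[.4906,-.3764,.102]])
print("top",((w2p("top",P)-[385,185]+.5)*3.5-.5).round(1));print("scene",((w2p("scene",P)-[130,195]+.5)*3-.5+[410,0]).round(1))
E
```

```text
t: 53.18
tool_pos: [0.4324, -0.3244, 0.1878]
tcp_rot: [0.647, 0.762, 0.0, -0.001]
contact_force: [0.9, -0.6, -0.7]
width: 0.088
gripper_force: 0.0
t: 53.85
tool_pos: [0.4549, -0.0643, 0.1868]
tcp_rot: [0.647, 0.762, 0.0, 0.0]
contact_force: [0.5, 0.5, 0.6]
width: 0.088
gripper_force: 0.0
t: 54.18
tool_pos: [0.4444, -0.0014, 0.1867]
tcp_rot: [0.646, 0.763, -0.0, 0.0]
contact_force: [-0.5, 0.3, 0.2]
width: 0.0879
gripper_force: 0.0
top [[134.4 170. ]
 [243.5 225.7]
 [319.7 132.1]]
scene [[652.5  70.4]
 [551.   83.4]
 [524.6 175. ]]
```

View pics/v5.png

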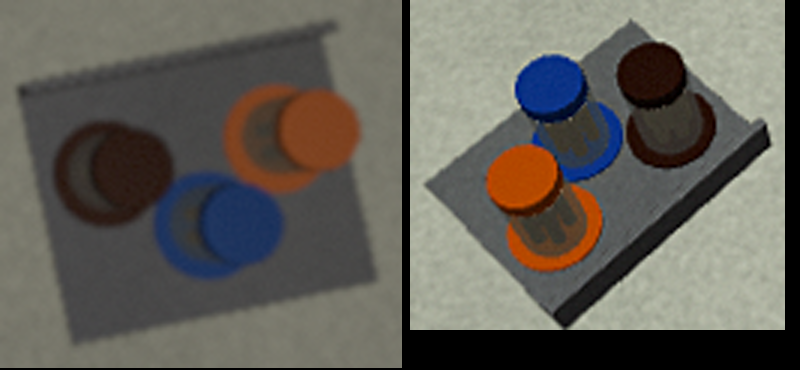

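All three jars stand upright on their discs: lids at brown (132,169), blue (243,225) and orange (319,131), within about 1 mm of target in the top view. The arm is clear, so I'm handing in.

```bash
python3 -c "
from h import *
print(order.close_job())"
```

```text
the job is handed in; nothing more can be done
None
```

The brass weight stands on the balance pan inside the ring, about 1 mm off centre by camera. All three jars are back upright on their own discs, about 1 mm off target. I set everything down gently, left the beaker alone, and handed in at about 54 s.

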